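pH check of a dilution series

ROBOT

A 6-joint arm with a two-finger parallel gripper is mounted at the origin on the work surface. World frame = base frame: x ahead of the robot, y to its left, z up, the work surface at z = 0. Lengths are in m, angles in rad, forces in N, time in s.
With the tool pointing down it reaches from about 0.325 to 0.85 m from the base axis. Payload 15.5 kg.
Tool frame: the origin (TCP) lies at the very end of the fingers, on their centre line; the grasp point (between the pads) lies ctrl.tcp_to_grasp behind it (ctrl.tcp_to_grasp is the distance from the TCP to the grasp point, in m); z points along the fingers, x is the direction in which the jaws open and shut, and the axes are right-handed (so a half turn about z gives the same grasp; the last joint's range is limited). The gripper opens to 91 mm and grips with 3 to 60 N. Pads are 32 mm wide; open, the fingers measure 118 mm over their backs; the gripper's body (76 mm by 178 mm) begins 60 mm behind the grasp point.
Start: joints at [-0.096, 0.494, 1.345, -0, 1.302, -0.096], TCP at [0.625, 0, 0.174] pointing down, gripper open.
Joint ranges: [-2.91, 2.91], [-0.82, 2.16], [0.22, 2.67], [-1.22, 4.37], [0.12, 2.79], [-3.08, 3.08]. Speed limits (rad/s): [1.89, 1.89, 2.57, 3.01, 3.01, 3.01].

INTERFACE

Orientations are given as a rotation vector (axis times angle).
In Python, from plant import ctrl gives the robot as it stands.
- The arm moves only by the shell command python3 -m pendant 'ROWS' [OPENING] [FORCE]. ROWS is JSON, a list of rows, each an object of numbers: "dx", "dy", "dz": the shift along the world's x, y, z in cm; "turn": the turn about the world's z in rad. In form: [{"dx": .., "dy": .., "dz": .., "turn": ..}, ...]. A call has 1 to 12 rows; each row shifts and turns the commanded pose from where the row before left it; what a row does not reach is not made up. A row lasts 1/10 s, in which the tool goes at most 50 mm and 8.59 degrees, less where a joint would pass 70% of its speed; a pose out of reach is approached as far as the arm can. A call with a gripper value outside its range is refused whole. OPENING is the closure, from 0 (fully open) to 1 (shut), set as the call begins (- or left out, the last holds). The fingers move at their own pace and stop on an object; FORCE is the grip in N (left out, the last holds). Time passes only in rows, so rows that do not move let the fingers close. It gives the time, the measured TCP pose, the force and the opening at its end, in the units of the state.
- ctrl.state(): the state, without advancing time (a new reading comes with each control period).
- ctrl.camera(name): name is "scene" or "side" or "wrist"; returns a dict with "pixels" (480x640x3 uint8, red, green, blue), "camera_matrix" (3x3 intrinsics, pixels), "world_from_camera" (4x4, takes a point from camera to world coordinates). Camera axes: x right, y down, z forward; pixel columns grow to the right and rows downward; lengths in m; the calibration is good to about 2 mm. A picture is of the moment at which its call begins. There is no depth.
- ctrl.hand_in(): hands the job in, once; it reports no verdict.
The state is a dict: "time": time; "joint_positions": joint angles; "qvel": joint speeds; "joint_efforts": joint torques, N m; "ee_pos": TCP position; "orientation": TCP orientation; "force": force on the tool from outside, world axes, zero at the start; "ft_torque": the same for the moment, N m; "opening": finger opening in m.
Only numpy, scipy, OpenCV 4.12 (cv2) and the standard library are available. Lean on these libraries where they do the work, as an engineer would, in place of code of your own. Each camera call takes 0.05 s, during which the arm holds its last target. There are 200 camera calls.

TASK

Check the pH of the dilution series with the pen meter: rinse its electrode in the open beaker, then measure the capped sample jars that are there one after another from the robot's left to its right (weakest to strongest, so no rinse in between), rinse once more in the beaker, and put the meter back in its stand. Each dip takes the electrode about half its length below the rim for about a second, gently, without hitting glass. When you finish, the meter stands upright fully home in its stand, the beaker is upright, every jar cap is swung back over its mouth and screwed fully tight, and nothing else on the bench has been disturbed.

Things in the scene. Friction and masses are not known exactly. Their poses are not given: they have to be found in the camera images.
- jar1: Sample jar 1, leftmost (largest y) of up to three alike (absent: all its entries None). Amber glass jar, 64 mm wide, in a black ring weight (92 mm across, 10 high), loose, 1.4 kg. Origin under its centre on the bench; mouth centre 80 mm above it, neck 44 mm outside, 37 clear, floor 75 mm below rim. Own x points to the cap arm's upright 7 mm pivot pin, 48 mm from the mouth's axis, top 88 mm up.
- jar1_grip (a point): Jar 1's captive blue ribbed screw cap, 52 mm across, 24 high; this point is its centre (90 mm above bench when tight, 99 unscrewed). A pointer on top points to the pin when tight. A thin arm under the grip ties it to the pin, on which arm and cap slide up and swing. Grip from above, fingertips at most 6 mm below this point (pin and arm lie lower).
- jar1_cap (a joint): Twist of jar 1's cap, rad, relative to its arm (turn the gripper with the arm when swinging a gripped cap): 0 tight, grows anticlockwise from above to 1.45 fully unscrewed; cap and arm rise 6.2 mm per rad, 9 mm in all. Stays where left (0.05 N m). Below about 1.1 the cap holds on the neck and cannot swing; it screws down only when right over the mouth.
- jar1_swing (a joint): Swing of jar 1's cap arm about its pin, rad: 0 = cap over the mouth (a stop), grows clockwise seen from above to 1.9; stays where left (0.03 N m). Looking from the mouth to the pin, the cap goes off to the left and round the pin, keeping its axis 48 mm from it. From about 1.0 rad the mouth is free for the electrode.
- jar2: Sample jar 2, middle of up to three alike (absent: all its entries None). Amber glass jar, 64 mm wide, in a black ring weight (92 mm across, 10 high), loose, 1.4 kg. Origin under its centre on the bench; mouth centre 80 mm above it, neck 44 mm outside, 37 clear, floor 75 mm below rim. Own x points to the cap arm's upright 7 mm pivot pin, 48 mm from the mouth's axis, top 88 mm up.
- jar2_grip (a point): Jar 2's captive blue ribbed screw cap, 52 mm across, 24 high; this point is its centre (90 mm above bench when tight, 99 unscrewed). A pointer on top points to the pin when tight. A thin arm under the grip ties it to the pin, on which arm and cap slide up and swing. Grip from above, fingertips at most 6 mm below this point (pin and arm lie lower).
- jar2_cap (a joint): Twist of jar 2's cap, rad, relative to its arm (turn the gripper with the arm when swinging a gripped cap): 0 tight, grows anticlockwise from above to 1.45 fully unscrewed; cap and arm rise 6.2 mm per rad, 9 mm in all. Stays where left (0.05 N m). Below about 1.1 the cap holds on the neck and cannot swing; it screws down only when right over the mouth.
- jar2_swing (a joint): Swing of jar 2's cap arm about its pin, rad: 0 = cap over the mouth (a stop), grows clockwise seen from above to 1.9; stays where left (0.03 N m). Looking from the mouth to the pin, the cap goes off to the left and round the pin, keeping its axis 48 mm from it. From about 1.0 rad the mouth is free for the electrode.
- jar3: Sample jar 3, rightmost of up to three alike (absent: all its entries None). Amber glass jar, 64 mm wide, in a black ring weight (92 mm across, 10 high), loose, 1.4 kg. Origin under its centre on the bench; mouth centre 80 mm above it, neck 44 mm outside, 37 clear, floor 75 mm below rim. Own x points to the cap arm's upright 7 mm pivot pin, 48 mm from the mouth's axis, top 88 mm up.
- jar3_grip (a point): Jar 3's captive blue ribbed screw cap, 52 mm across, 24 high; this point is its centre (90 mm above bench when tight, 99 unscrewed). A pointer on top points to the pin when tight. A thin arm under the grip ties it to the pin, on which arm and cap slide up and swing. Grip from above, fingertips at most 6 mm below this point (pin and arm lie lower).
- jar3_cap (a joint): Twist of jar 3's cap, rad, relative to its arm (turn the gripper with the arm when swinging a gripped cap): 0 tight, grows anticlockwise from above to 1.45 fully unscrewed; cap and arm rise 6.2 mm per rad, 9 mm in all. Stays where left (0.05 N m). Below about 1.1 the cap holds on the neck and cannot swing; it screws down only when right over the mouth.
- jar3_swing (a joint): Swing of jar 3's cap arm about its pin, rad: 0 = cap over the mouth (a stop), grows clockwise seen from above to 1.9; stays where left (0.03 N m). Looking from the mouth to the pin, the cap goes off to the left and round the pin, keeping its axis 48 mm from it. From about 1.0 rad the mouth is free for the electrode.
- pen_center (a point): Pen-type pH meter, 145 mm long, 90 g; this is its centre, half-way along; z runs along it, up from the electrode. Flat white body 34 mm (own x) by 20 (own y) by 100 long, above a black round electrode 14 mm across, 45 long. It stands electrode down in its stand, its top 75 mm free: grip the body there across the 20 mm and lift straight up.
- pen: The same pen meter; origin at the electrode's lower end (its tip), 72.5 mm below the centre, axes as the centre's.
- stand_seat (a point): Black stand, fixed (base 100 by 85 by 8 mm, block 52 by 38, 79 high). This point is where the electrode's tip is when the meter is home, 9 mm above bench; axes as the home meter's. Pocket 42 (x) by 28 (y) mm, 25 deep, takes the body, whose shoulder rests on its ledge 54 mm above bench; below, a 22 mm square well takes the electrode. Home, the meter's top is 154 mm up.
- beaker_rim (a point): Rinse beaker, loose, 200 g: white low open beaker, 72 mm across the rim, 62 clear inside, 70 high, floor 5 thick. This point is the centre of its rim. Beaker and stand stand left and right of the jars, either way round.
- dish: Bystander: closed glass petri dish, 56 mm across, 17 mm high; origin under its centre.
- vial1: Bystander: small glass vial with black cap, 27 mm across, 53 mm high, beyond the jars; origin under its centre.
- vial2: Bystander: another such vial; origin under its centre.
- forceps: Bystander: steel forceps lying flat, 130 mm long; origin at its middle.
- timer: Bystander: white bench timer 45 by 60 by 18 mm; origin under its centre.
There are look-alikes about, which are no part of the job. What is shaped like the jar1 but green or red is not meant. What is shaped like the jar2 but red is not meant.

How it is judged:
On the way, in this order (a step that is already met when the one before it is completed fails the run):
1. the electrode tip is dipped in the rinse beaker, 15 mm or more below its rim, for half a second (z of pen in the frame of beaker_rim below -0.015 m and horizontal distance between pen and beaker_rim below 0.034 m), for 0.5 s.
2. then the electrode tip is dipped in sample jar 1 (1 = leftmost), 15 mm or more below its rim, for half a second (z of pen in the frame of jar1 below 0.065 m and horizontal distance between pen and jar1 below 0.022 m), for 0.5 s.
3. then the electrode tip is dipped in sample jar 2 (1 = leftmost), 15 mm or more below its rim, for half a second (z of pen in the frame of jar2 below 0.065 m and horizontal distance between pen and jar2 below 0.022 m), for 0.5 s.
4. then the electrode tip is dipped in sample jar 3 (1 = leftmost), 15 mm or more below its rim, for half a second (z of pen in the frame of jar3 below 0.065 m and horizontal distance between pen and jar3 below 0.022 m), for 0.5 s.
5. then the electrode tip is dipped in the rinse beaker again, 15 mm or more below its rim, for half a second (all of step 1), for 0.5 s.
At the end, for the whole second after the job is handed in: Each jar present is upright (0.1 rad), its arm swung home (within 0.08 rad) and its cap screwed tight (within 0.15 rad); the pen meter stands in its stand, tip within 12 mm of the seat point, upright within 0.12 rad, at rest; the beaker stands upright (0.1 rad) on the bench (value of joint each of jar1_cap, jar2_cap, jar3_cap below 0.15 rad and value of joint each of jar1_swing, jar2_swing, jar3_swing below 0.08 rad and angle between each of jar1, jar2, jar3, beaker_rim's own z axis and vertical below 0.1 rad and distance between pen and stand_seat below 0.012 m and angle between pen's own z axis and vertical below 0.12 rad and linear speed of pen below 0.02 m/s and height (world z) of beaker_rim below 0.08 m); the robot touches nothing.
It fails at once if the pen meter is pushed against a jar or its cap with more than 12 N (contact force between pen and jar1 above 12 N or contact force between pen and jar2 above 12 N or contact force between pen and jar3 above 12 N).
It fails at once if a bystander (dish, vials, forceps, timer) is moved more than 40 mm (distance of any of dish, vial1, vial2, forceps, timer from where it was at the start of the episode above 0.04 m).
Of jar1, jar2, jar3 only 2 to 3 are there at a start; the rules pass over those that are not, and their reading is None.
At some moment in a run one of beaker, jar1, jar2, jar3 may be knocked a few centimetres aside while the robot is not near it.
It also fails if it takes over 210 s, if anything falls off the work surface, if the arm or the gripper's body presses on something with over 40 N, if the wrist force passes 120 N, or if a joint passes its speed limit or range.

## Working session

There is one attempt and no reset: what is moved stays moved. The work goes in short steps, Python scripts to look and compute and a shell command to move; the robot and the scene stay as the last step left them, time stands still between calls to the robot, and variables do not carry over. Pictures are saved under pics/ and viewed, about 12 in all and at most 16, crops included, and the job is handed in when it is done.

```bash
mkdir -p pics; ls; python3 - <<'E'
from plant import ctrl
import cv2
s=ctrl.state();print(s, ctrl.tcp_to_grasp)
for n in("scene","side"):
    c=ctrl.camera(n);cv2.imwrite(f"pics/{n}0.png",c["pixels"][...,::-1]);print(n,c["camera_matrix"].round(1).tolist(),c["world_from_camera"].round(3).tolist())
E
```

```text
pics
{'time': 0.0, 'joint_positions': array([-9.54930385e-02,  4.94181365e-01,  1.34609401e+00, -7.46693959e-07,
        1.30250737e+00, -9.55274136e-02]), 'qvel': array([-0.00054696,  0.00116994,  0.00104182, -0.00057554, -0.0005072 ,
        0.00110498]), 'joint_efforts': array([-1.07322368e-03, -8.78814626e+01, -3.81857479e+01,  7.05250050e-02,
        5.33505273e-02, -1.50444166e-04]), 'ee_pos': array([6.24590692e-01, 4.64733423e-05, 1.73852004e-01]), 'orientation': array([-3.14147933e+00, -5.43059649e-05,  1.86091076e-03]), 'force': array([ 0.50049792,  0.00639833, -0.13509461]), 'ft_torque': array([ 0.03691399,  0.03506352, -0.0252029 ]), 'opening': 0.09108945463805464} 0.0188
scene [[589.4, 0.0, 323.1], [0.0, 589.4, 232.0], [0.0, 0.0, 1.0]] [[-0.62, 0.577, -0.531, 1.272], [0.785, 0.453, -0.423, 0.617], [-0.003, -0.679, -0.734, 1.146], [0.0, 0.0, 0.0, 1.0]]
side [[623.8, 0.0, 311.0], [0.0, 623.8, 249.0], [0.0, 0.0, 1.0]] [[0.89, -0.336, 0.307, 0.147], [-0.455, -0.635, 0.624, -0.798], [-0.015, -0.695, -0.719, 0.982], [0.0, 0.0, 0.0, 1.0]]
```

View pics/scene0.png

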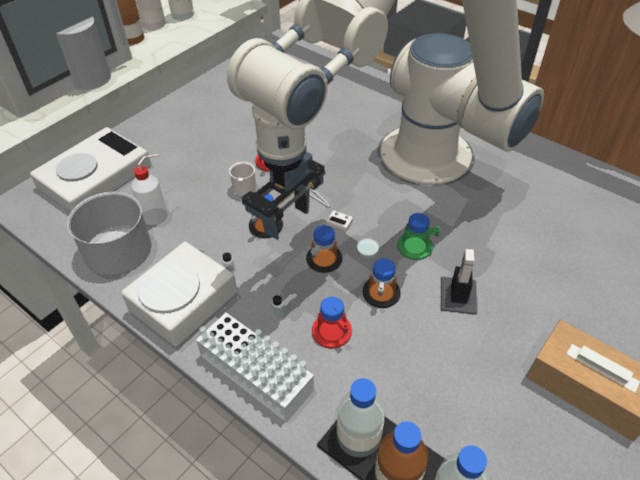

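View pics/side0.png

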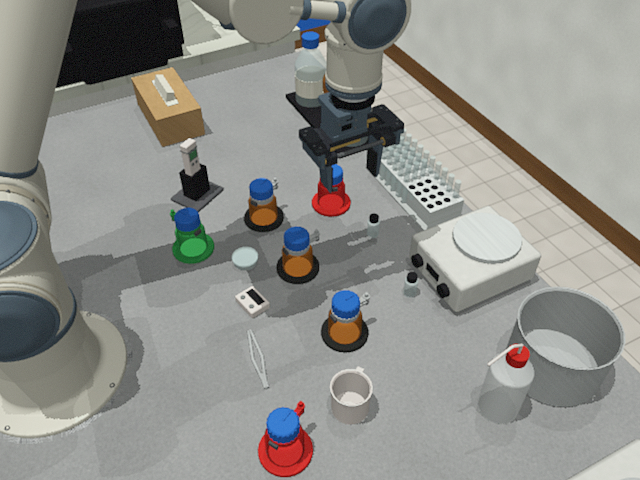

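```bash
cat > h.py <<'E'
import numpy as np, cv2
from plant import ctrl
def cam(n):
    c=ctrl.camera(n);return c["pixels"][...,::-1].copy(),np.array(c["camera_matrix"]),np.array(c["world_from_camera"])
def ray(K,T,p):
    return T[:3,3],T[:3,:3]@np.linalg.inv(K)@np.array([p[0],p[1],1.])
def onz(K,T,p,z):
    o,d=ray(K,T,p);return o+d*(z-o[2])/d[2]
def tri(rays):
    A=np.zeros((3,3));b=np.zeros(3)
    for o,d in rays:
        d=d/np.linalg.norm(d);P=np.eye(3)-np.outer(d,d);A+=P;b+=P@o
    x=np.linalg.solve(A,b);return x,[np.linalg.norm(np.cross(x-o,d/np.linalg.norm(d))) for o,d in rays]
def proj(K,T,X):
    c=np.linalg.inv(T)@np.append(X,1);q=K@c[:3];return q[:2]/q[2]
def blobs(m,amin=60):
    n,l,s,c=cv2.connectedComponentsWithStats(m.astype(np.uint8));return [(c[i].round(1),s[i].tolist()) for i in range(1,n) if s[i,4]>=amin]
def blue(im): 
    h=cv2.cvtColor(im,cv2.COLOR_BGR2HSV);return cv2.inRange(h,(100,140,60),(125,255,255))>0
def amber(im):
    h=cv2.cvtColor(im,cv2.COLOR_BGR2HSV);return cv2.inRange(h,(5,150,60),(18,255,220))>0
E
python3 - <<'E'
from h import *
tiles=[]
for n in("scene","side"):
    im,K,T=cam(n);print(n)
    for c,s in blobs(blue(im)):
        print(' blue',c,s[:5],onz(K,T,c,.092).round(3)[:2])
    for c,s in blobs(amber(im),40): print(' amber',c,s[2:5],onz(K,T,c,.03).round(3)[:2])
    pts=[(263,205),(297,250),(345,318),(195,175),(350,395)] if n=="side" else [(383,278),(324,245),(265,215),(460,280),(243,180)]
    for x,y in pts:
        t=im[max(y-40,0):y+40,x-40:x+40];tiles.append(cv2.resize(t,(160,160),interpolation=cv2.INTER_CUBIC))
cv2.imwrite("pics/tiles.png",np.vstack([np.hstack(tiles[:5]),np.hstack(tiles[5:])]))
E
```

```text
scene
 blue [418.3 223. ] [408, 214, 21, 19, 332] [0.34  0.175]
 blue [323.5 235.2] [314, 226, 20, 20, 339] [0.517 0.016]
 blue [383.5 269.3] [373, 259, 22, 22, 393] [0.515 0.191]
 blue [331.7 308.3] [321, 297, 23, 24, 441] [0.675 0.164]
 blue [362.5 392.7] [351, 379, 25, 29, 586] [0.796 0.333]
 blue [406.6 436.8] [394, 422, 27, 31, 680] [0.818 0.449]
 blue [471.3 461.5] [457, 446, 30, 32, 737] [0.784 0.565]
 amber [128.9  18.6] [17, 12, 98] [ 0.044 -1.322]
 amber [133.9  40.2] [15, 7, 45] [ 0.138 -1.177]
 amber [258.9 225.7] [9, 13, 83] [ 0.55  -0.172]
 amber [325.5 257. ] [25, 25, 329] [0.527 0.03 ]
 amber [381.5 290.8] [27, 26, 350] [0.528 0.199]
 amber [401.2 460.6] [50, 48, 1397] [0.837 0.456]
side
 blue [311.1  23.3] [297, 18, 33, 13, 246] [0.964 0.827]
 blue [309.8  39.7] [302, 32, 17, 17, 256] [0.913 0.737]
 blue [336.5 173.6] [331, 164, 12, 21, 179] [0.685 0.157]
 blue [260.8 188.8] [250, 178, 23, 22, 415] [0.513 0.189]
 blue [186.8 219.2] [174, 208, 26, 23, 473] [0.337 0.172]
 blue [296.2 238.6] [284, 227, 25, 24, 504] [0.514 0.014]
 blue [345.4 304.1] [332, 291, 28, 28, 632] [ 0.519 -0.18 ]
 blue [282.7 424.7] [267, 408, 32, 35, 912] [ 0.314 -0.345]
 amber [318.2  32.4] [25, 16, 90] [1.012 0.873]
 amber [516.5 152.7] [256, 222, 2190] [1.154 0.085]
 amber [263.2 213.2] [28, 30, 556] [0.51  0.178]
 amber [297.8 263.9] [31, 31, 612] [0.51  0.002]
 amber [344.8 330.5] [34, 34, 680] [ 0.513 -0.192]
```

View pics/tiles.png

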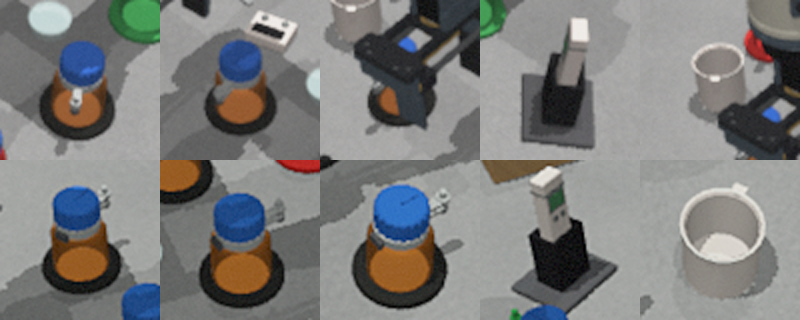

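```bash
python3 - <<'E'
from h import *
a,K,T=cam("scene");b,K2,T2=cam("side")
print('pen top',tri([ray(K,T,(469,251)),ray(K2,T2,(188,141))]))
for p,n in(((275,183),1),((318,235),2),((366,299),3)): print('pin',n,onz(K2,T2,p,.086))
for p in((383.5,269.3),(260.8,188.8)): pass
print(tri([ray(K,T,(383.5,269.3)),ray(K2,T2,(260.8,188.8))]),tri([ray(K,T,(323.5,235.2)),ray(K2,T2,(296.2,238.6))]))
# beaker rim: side tile ellipse centre
print('beaker',onz(K2,T2,(350-40+61,395-40+32.5),.07),tri([ray(K,T,(460-0-217,173.5)),ray(K2,T2,(351,386))]))
w,K3,T3=cam("wrist");print(T3.round(3).tolist(),K3.round(0).tolist());cv2.imwrite("pics/w0.png",w)
E
```

```text
pen top (array([0.40747382, 0.33737414, 0.16180603]), [np.float64(0.001592921318839191), np.float64(0.0015929213188391187)])
pin 1 [0.55194557 0.19878442 0.086     ]
pin 2 [0.56042477 0.00789019 0.086     ]
pin 3 [ 0.56104537 -0.18301218  0.086     ]
(array([0.51405916, 0.19033712, 0.09063388]), [np.float64(6.262701089612666e-05), np.float64(6.26270108964088e-05)]) (array([0.51511454, 0.01542717, 0.0900278 ]), [np.float64(0.0003975402521699661), np.float64(0.000397540252170104)])
beaker [ 0.47854294 -0.34042557  0.07      ] (array([ 0.452412  , -0.3183412 ,  0.06273929]), [np.float64(0.000502282249813812), np.float64(0.0005022822498137158)])
[[1.0, 0.0, -0.0, 0.625], [0.0, -0.956, -0.293, 0.084], [-0.0, 0.293, -0.956, 0.385], [0.0, 0.0, 0.0, 1.0]] [[349.0, 0.0, 321.0], [0.0, 349.0, 234.0], [0.0, 0.0, 1.0]]
```

View pics/w0.png

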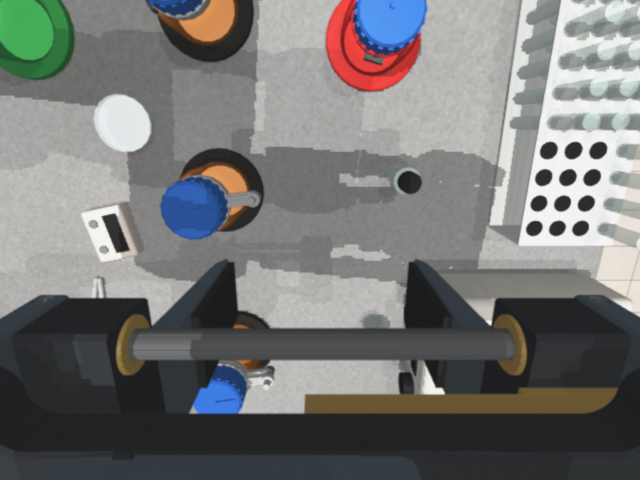

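```bash
python3 -m pendant '[{"dx":-3,"dy":3,"dz":2},{"dx":-3,"dy":3,"dz":2},{"dx":-3,"dy":3,"dz":2},{},{},{}]'; python3 - <<'E'
from h import *
w,K,T=cam("wrist");cv2.imwrite("pics/w1.png",w)
for c,s in blobs(blue(w),300): print(c,s,onz(K,T,c,.096))
E
```

```text
[175.1   5.2] [147, 0, 54, 15, 525] [0.52015798 0.16818984 0.096     ]
[388.5  22.5] [354, 0, 73, 54, 3107] [0.67474686 0.15722228 0.096     ]
[193.5 207.7] [161, 178, 66, 61, 3107] [0.51745108 0.01884022 0.096     ]
[221.3 392.8] [193, 366, 53, 48, 1837] [ 0.52506235 -0.171841    0.096     ]validation failed for argument at $[0]...
```

View pics/w1.png

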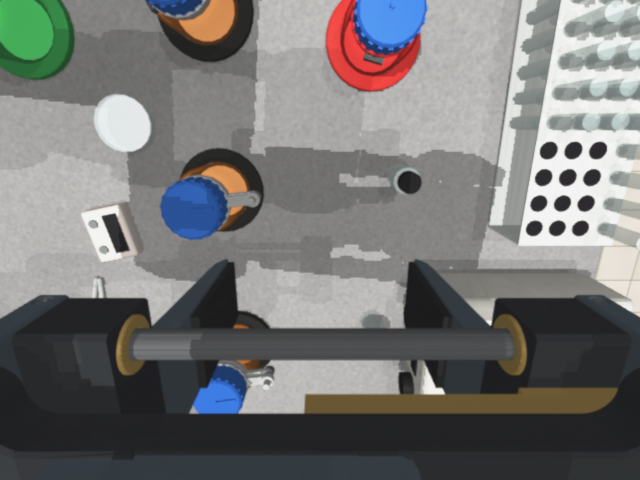

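```bash
python3 -m pendant '[{"dx":-3,"dy":3,"dz":2,"turn":0},{"dx":-3,"dy":3,"dz":2,"turn":0},{"dx":-3,"dy":3,"dz":2,"turn":0},{"dx":0,"dy":0,"dz":0,"turn":0},{"dx":0,"dy":0,"dz":0,"turn":0}]' 0.275; python3 - <<'E'
from h import *
w,K,T=cam("wrist");cv2.imwrite("pics/w2.png",w);print(ctrl.state()["ee_pos"])
for c,s in blobs(blue(w),300): print(c,s,onz(K,T,c,.096))
E
```

```text
time: 0.9
ee_pos: [0.535, 0.0905, 0.2351]
orientation: [3.142, 0.002, 0.002]
force: [-0.7, -1.2, -0.3]
opening: 0.0659
[0.53521728 0.08992553 0.23446825]
[298.5 106.5] [271, 78, 55, 58, 2403] [0.51437196 0.19322665 0.096     ]
[118.  124.7] [87, 97, 64, 56, 2807] [0.34147829 0.17654557 0.096     ]
[464.2 137.1] [435, 111, 59, 54, 2463] [0.6741866  0.16567887 0.096     ]
[303.  275.7] [280, 252, 47, 48, 1752] [0.51629504 0.01992015 0.096     ]
```

View pics/w2.png

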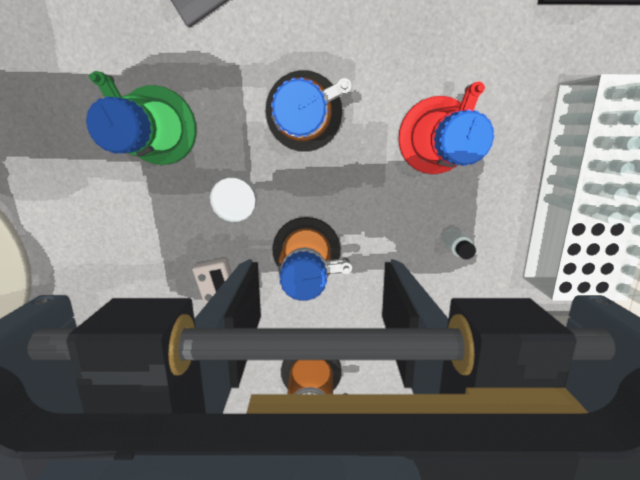

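```bash
python3 - <<'E'
from h import *
w,K,T=cam("wrist")
for p in((344,86),(346,268)): print(onz(K,T,p,.086))
# pins with z .09 centroid on ring: dark ring of jar1 ellipse
g=cv2.cvtColor(w,cv2.COLOR_BGR2GRAY)
h=cv2.cvtColor(w,cv2.COLOR_BGR2HSV)
m=((h[...,2]<55)&(np.indices(g.shape)[0]<160)&(np.indices(g.shape)[0]>60)&(abs(np.indices(g.shape)[1]-304)<50)).astype(np.uint8)
ys,xs=np.where(m);hull=cv2.convexHull(np.c_[xs,ys].astype(np.float32));e=cv2.fitEllipse(hull);print(e,onz(K,T,e[0],.008))
c=((h[...,2]>0)&blue(w));
E
```

```text
[0.55774799 0.21152351 0.086     ]
[0.56374769 0.02447437 0.086     ]
((303.5520935058594, 110.03519439697266), (74.44525909423828, 78.60582733154297), 169.10202026367188) [0.51526515 0.19333085 0.008     ]
```

```bash
python3 -m pendant '[{"dx":-0.25,"dy":1.275,"dz":-1,"turn":-0.144},{"dx":-0.25,"dy":1.275,"dz":-1,"turn":-0.144},{"dx":-0.25,"dy":1.275,"dz":-1,"turn":-0.144},{"dx":-0.25,"dy":1.275,"dz":-1,"turn":-0.144},{"dx":-0.25,"dy":1.275,"dz":-1,"turn":-0.144},{"dx":-0.25,"dy":1.275,"dz":-1,"turn":-0.144},{"dx":-0.25,"dy":1.275,"dz":-1,"turn":-0.144},{"dx":-0.25,"dy":1.275,"dz":-1,"turn":-0.144},{"dx":0,"dy":0,"dz":-3,"turn":0},{"dx":0,"dy":0,"dz":0,"turn":0},{"dx":0,"dy":0,"dz":0,"turn":0}]' 0.275; python3 - <<'E'
from h import *
s=ctrl.state();print(s["ee_pos"],s["joint_positions"][[0,5]])
im,K,T=cam("wrist");im2,_,_=cam("side")
cv2.imwrite("pics/w3.png",np.vstack([cv2.resize(im,(480,360)),cv2.resize(im2[80:300,150:440],(480,240*480//480))]))
E
```

```text
time: 2.1
ee_pos: [0.5151, 0.1913, 0.1241]
orientation: [2.633, -1.711, -0.002]
force: [0.3, 0.8, 0.1]
opening: 0.0662
[0.5150943  0.19132319 0.12405786] [0.24701538 1.39917503]
```

View pics/w3.png

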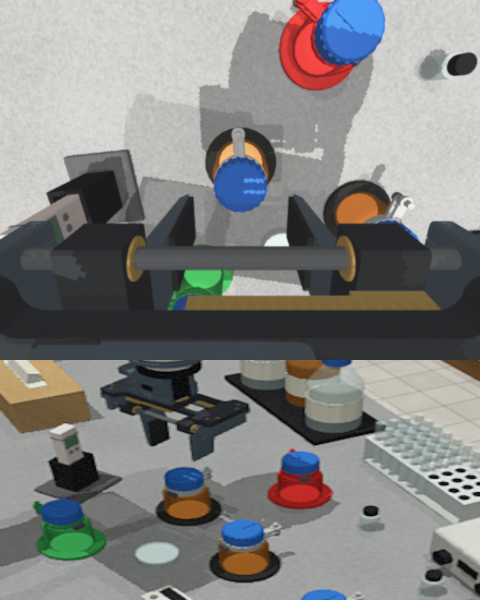

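```bash
python3 - <<'E'
from h import *
w,K,T=cam("wrist");s,K2,T2=cam("side")
for im,k,t in((w,K,T),(s,K2,T2)):
    for c,st in blobs(blue(im),300): print(c,st[:4],onz(k,t,c,.094))
    print('tcp',proj(k,t,ctrl.state()["ee_pos"]))
ww,k,t=cam("wrist")
E
```

```text
[464.8  41.9] [419, 0, 92, 89] [0.67530791 0.16514979 0.094     ]
[320.1 246.8] [285, 211, 71, 72] [0.5157881  0.19262315 0.094     ]
tcp [321.16312717 263.05167018]
[323.5  11.8] [291, 0, 70, 31] [1.03084895 0.87265038 0.094     ]
[331.2 174. ] [321, 164, 22, 21] [0.6725713  0.15894109 0.094     ]
[260.9 188.9] [250, 179, 23, 21] [0.51268986 0.18625144 0.094     ]
[186.8 219.2] [174, 207, 26, 25] [0.33681625 0.17029908 0.094     ]
[296.2 238.4] [284, 227, 25, 24] [0.51345368 0.0126293  0.094     ]
[345.4 304.1] [332, 291, 28, 28] [ 0.51807925 -0.1813724   0.094     ]
[282.7 424.7] [267, 408, 32, 35] [ 0.31403141 -0.34584701  0.094     ]
tcp [260.13902849 175.82661372]
```

```bash
python3 -m pendant '[{"dx":0,"dy":0.05,"dz":-1.3,"turn":0},{"dx":0,"dy":0.05,"dz":-1.3,"turn":0},{"dx":0,"dy":0,"dz":-1.2,"turn":0},{"dx":0,"dy":0,"dz":0,"turn":0},{"dx":0,"dy":0,"dz":0,"turn":0}]' 0.275 && python3 -m pendant '[{"dx":0,"dy":0,"dz":0,"turn":0},{"dx":0,"dy":0,"dz":0,"turn":0},{"dx":0,"dy":0,"dz":0,"turn":0},{"dx":0,"dy":0,"dz":0,"turn":0},{"dx":0,"dy":0,"dz":0,"turn":0},{"dx":0,"dy":0,"dz":0,"turn":0}]' 1 15
```

```text
time: 2.85
ee_pos: [0.5151, 0.193, 0.0867]
orientation: [-2.635, 1.711, 0.0]
force: [0.3, 0.6, 0.2]
opening: 0.0661
time: 3.45
ee_pos: [0.515, 0.193, 0.0864]
orientation: [2.635, -1.711, -0.0]
force: [0.5, 0.1, -0.5]
opening: 0.0209
```

```bash
python3 - <<'E'
from h import *
w,K,T=cam("wrist");s,K2,T2=cam("side");print(ctrl.state()["opening"])
cv2.imwrite("pics/w4.png",np.vstack([cv2.resize(w,(480,360)),cv2.resize(s[100:240,170:345],(480,240))]))
E
```

```text
0.013070715981212578
```

View pics/w4.png

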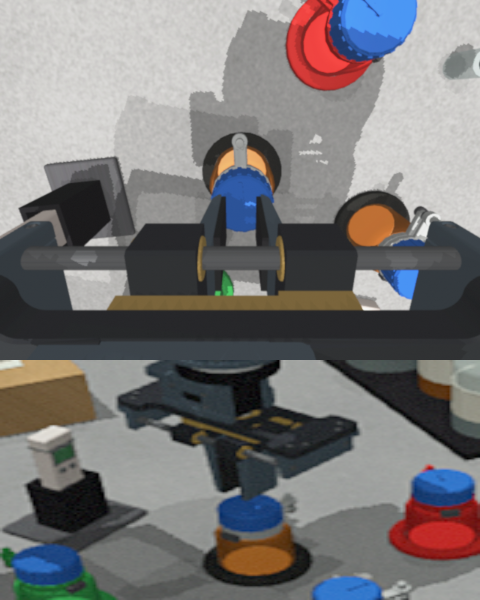

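```bash
cat > chk.py <<'E'
import sys
from plant import ctrl
s=ctrl.state();print(s["ee_pos"].round(4),s["force"].round(1),round(float(s["opening"]),4))
sys.exit(abs(s["force"][2])>float(sys.argv[1]))
E
d='python3 -m pendant'
python3 -m pendant '[{"dx":0,"dy":0,"dz":-0.5,"turn":0},{"dx":0,"dy":0,"dz":-0.5,"turn":0},{"dx":0,"dy":0,"dz":0,"turn":0}]' >/dev/null && python3 chk.py 3 &&
python3 -m pendant '[{"dx":0,"dy":0,"dz":-0.2,"turn":0},{"dx":0,"dy":0,"dz":0,"turn":0}]' >/dev/null && python3 chk.py 3 &&
python3 -m pendant '[{"dx":0,"dy":0,"dz":-0.2,"turn":0},{"dx":0,"dy":0,"dz":0,"turn":0}]' >/dev/null && python3 chk.py 3 &&
python3 -m pendant '[{"dx":0,"dy":0,"dz":-0.2,"turn":0},{"dx":0,"dy":0,"dz":0,"turn":0}]' >/dev/null && python3 chk.py 3 &&
python3 -m pendant '[{"dx":0,"dy":0,"dz":-0.2,"turn":0},{"dx":0,"dy":0,"dz":0,"turn":0}]' >/dev/null && python3 chk.py 3 &&
python3 -m pendant '[{"dx":0,"dy":0,"dz":-0.2,"turn":0},{"dx":0,"dy":0,"dz":0,"turn":0}]' >/dev/null && python3 chk.py 3 &&
python3 -m pendant '[{"dx":0,"dy":0,"dz":-0.2,"turn":0},{"dx":0,"dy":0,"dz":0,"turn":0}]' >/dev/null && python3 chk.py 3 &&
python3 -m pendant '[{"dx":0,"dy":0,"dz":-0.2,"turn":0},{"dx":0,"dy":0,"dz":0,"turn":0}]' >/dev/null && python3 chk.py 3 &&
python3 -m pendant '[{"dx":0,"dy":0,"dz":-0.2,"turn":0},{"dx":0,"dy":0,"dz":0,"turn":0}]' >/dev/null && python3 chk.py 3
```

```text
[0.5144 0.1928 0.0755] [-0.8 -0.3 -0.8] 0.0004False
```

```bash
sed -i 's/sys.exit(\(.*\))$/sys.exit(int(\1))/' chk.py
for_=1
python3 -m pendant '[{"dx":0,"dy":0,"dz":-0.2,"turn":0},{"dx":0,"dy":0,"dz":0,"turn":0}]' >/dev/null && python3 chk.py 3 &&
python3 -m pendant '[{"dx":0,"dy":0,"dz":-0.2,"turn":0},{"dx":0,"dy":0,"dz":0,"turn":0}]' >/dev/null && python3 chk.py 3 &&
python3 -m pendant '[{"dx":0,"dy":0,"dz":-0.2,"turn":0},{"dx":0,"dy":0,"dz":0,"turn":0}]' >/dev/null && python3 chk.py 3 &&
python3 -m pendant '[{"dx":0,"dy":0,"dz":-0.2,"turn":0},{"dx":0,"dy":0,"dz":0,"turn":0}]' >/dev/null && python3 chk.py 3 &&
python3 -m pendant '[{"dx":0,"dy":0,"dz":-0.2,"turn":0},{"dx":0,"dy":0,"dz":0,"turn":0}]' >/dev/null && python3 chk.py 3 &&
python3 -m pendant '[{"dx":0,"dy":0,"dz":-0.2,"turn":0},{"dx":0,"dy":0,"dz":0,"turn":0}]' >/dev/null && python3 chk.py 3 &&
python3 -m pendant '[{"dx":0,"dy":0,"dz":-0.2,"turn":0},{"dx":0,"dy":0,"dz":0,"turn":0}]' >/dev/null && python3 chk.py 3 &&
python3 -m pendant '[{"dx":0,"dy":0,"dz":-0.2,"turn":0},{"dx":0,"dy":0,"dz":0,"turn":0}]' >/dev/null && python3 chk.py 3
```

```text
[0.5149 0.193  0.0742] [0.1 0.2 0.7] 0.0004
[0.5149 0.193  0.0722] [-0.2  0.2  0.6] 0.0004
[0.5149 0.193  0.0702] [ 0.5  0.6 -1. ] 0.0004
[0.5148 0.193  0.0682] [-0.2  0.9  0.7] 0.0004
[0.5149 0.193  0.0662] [-0.1 -0.1 -0.5] 0.0006
[0.5149 0.193  0.0642] [-1.1 -0.5 -0.6] 0.0007
[0.5151 0.193  0.0624] [-0.7  0.1  5.9] 0.0008
```

```bash
python3 -m pendant '[{"dx":0,"dy":0,"dz":1,"turn":0},{"dx":0,"dy":0,"dz":1,"turn":0},{"dx":0,"dy":0,"dz":0,"turn":0},{"dx":0,"dy":0,"dz":0,"turn":0},{"dx":0,"dy":0,"dz":0,"turn":0},{"dx":0,"dy":0,"dz":0,"turn":0},{"dx":0,"dy":0,"dz":0,"turn":0},{"dx":0,"dy":0,"dz":0,"turn":0},{"dx":0,"dy":0,"dz":0,"turn":0}]' 0.275 && python3 chk.py 3 && python3 -m pendant '[{"dx":0,"dy":0,"dz":-1,"turn":0},{"dx":0,"dy":0,"dz":-1,"turn":0},{"dx":0,"dy":0,"dz":0,"turn":0}]' >/dev/null && python3 chk.py 3 &&  python3 -m pendant '[{"dx":0,"dy":0,"dz":-0.8,"turn":0},{"dx":0,"dy":0,"dz":-0.8,"turn":0},{"dx":0,"dy":0,"dz":0,"turn":0}]' >/dev/null && python3 chk.py 3 && python3 -m pendant '[{"dx":0,"dy":0,"dz":0,"turn":0},{"dx":0,"dy":0,"dz":0,"turn":0},{"dx":0,"dy":0,"dz":0,"turn":0},{"dx":0,"dy":0,"dz":0,"turn":0},{"dx":0,"dy":0,"dz":0,"turn":0}]' 1 15
```

```text
time: 6.15
ee_pos: [0.515, 0.193, 0.0823]
orientation: [2.635, -1.711, -0.0]
force: [0.1, -0.8, -0.1]
opening: 0.0664
[0.515  0.193  0.0823] [ 0.1 -0.8 -0.1] 0.0664
[0.5139 0.1927 0.0606] [-0.5  0.   0.6] 0.066
[0.5143 0.1928 0.0453] [0.4 0.7 0.4] 0.0664
time: 7.25
ee_pos: [0.5152, 0.193, 0.0466]
orientation: [-2.634, 1.711, -0.0]
force: [0.4, -1.8, 0.4]
opening: 0.0516
```

```bash
python3 -m pendant '[{"dx":0,"dy":0,"dz":0.09,"turn":0.145},{"dx":0,"dy":0,"dz":0.09,"turn":0.145},{"dx":0,"dy":0,"dz":0.09,"turn":0.145},{"dx":0,"dy":0,"dz":0.09,"turn":0.145},{"dx":0,"dy":0,"dz":0.09,"turn":0.145},{"dx":0,"dy":0,"dz":0.09,"turn":0.145},{"dx":0,"dy":0,"dz":0.09,"turn":0.145},{"dx":0,"dy":0,"dz":0.09,"turn":0.145},{"dx":0,"dy":0,"dz":0.09,"turn":0.145},{"dx":0,"dy":0,"dz":0.09,"turn":0.145},{"dx":0,"dy":0,"dz":0,"turn":0},{"dx":0,"dy":0,"dz":0,"turn":0}]'; python3 - <<'E'
from h import *
s=ctrl.state();print(s["ft_torque"])
w,K,T=cam("wrist");s,K2,T2=cam("side")
cv2.imwrite("pics/w5.png",np.vstack([cv2.resize(w,(480,360)),cv2.resize(s[100:240,170:345],(480,240))]))
import numpy as np
th=.41
# swing increments for 1.2 rad in 12 rows, pin at tcp+48*(cos th, sin th)
for N,tot in((9,1.2),):
    p=np.array([np.cos(th),np.sin(th)])*4.8
    a=np.linspace(0,tot,N+1);P=[p-4.8*np.array([np.cos(th-x),np.sin(th-x)]) for x in a]
    print(np.diff(P,axis=0).round(2).tolist())
E
```

```text
time: 8.45
ee_pos: [0.5143, 0.193, 0.0553]
orientation: [-3.108, -0.459, 0.002]
force: [-3.9, -0.5, 0.8]
opening: 0.0515
[0.04391858 0.83787308 0.0116032 ]
[[-0.22, 0.6], [-0.13, 0.63], [-0.05, 0.64], [0.04, 0.64], [0.12, 0.63], [0.2, 0.61], [0.28, 0.57], [0.36, 0.53], [0.42, 0.48]]
```

View pics/w5.png

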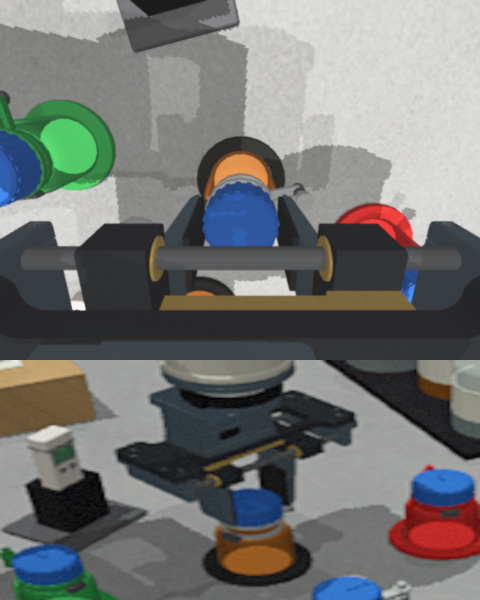

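```bash
python3 -m pendant '[{"dx":-0.22,"dy":0.60,"dz":0,"turn":-0.133},{"dx":-0.13,"dy":0.63,"dz":0,"turn":-0.133},{"dx":-0.05,"dy":0.64,"dz":0,"turn":-0.133},{"dx":0,"dy":0,"dz":0,"turn":0}]' && python3 -m pendant '[{"dx":0.04,"dy":0.64,"dz":0,"turn":-0.133},{"dx":0.12,"dy":0.63,"dz":0,"turn":-0.133},{"dx":0.20,"dy":0.61,"dz":0,"turn":-0.133},{"dx":0.28,"dy":0.57,"dz":0,"turn":-0.133},{"dx":0.36,"dy":0.53,"dz":0,"turn":-0.133},{"dx":0.42,"dy":0.48,"dz":0,"turn":-0.133},{"dx":0,"dy":0,"dz":0,"turn":0},{"dx":0,"dy":0,"dz":0,"turn":0}]' && python3 -m pendant '[{"dx":0,"dy":0,"dz":0,"turn":0},{"dx":0,"dy":0,"dz":0,"turn":0},{"dx":0,"dy":0,"dz":0,"turn":0},{"dx":0,"dy":0,"dz":2,"turn":0},{"dx":0,"dy":0,"dz":3,"turn":0},{"dx":0,"dy":0,"dz":4,"turn":0},{"dx":0,"dy":0,"dz":0,"turn":0}]' 0.275
python3 - <<'E'
from h import *
print(ctrl.state()["joint_positions"].round(2))
w,K,T=cam("wrist");cv2.imwrite("pics/w6.png",w)
E
```

```text
time: 8.95
ee_pos: [0.5097, 0.2119, 0.0551]
orientation: [3.136, -0.171, -0.003]
force: [-9.2, -2.5, 4.2]
opening: 0.0517
time: 9.75
ee_pos: [0.5245, 0.2464, 0.0552]
orientation: [2.829, -1.365, -0.002]
force: [-5.9, 1.8, 2.2]
opening: 0.0516
time: 10.45
ee_pos: [0.5282, 0.2473, 0.1503]
orientation: [-2.824, 1.362, -0.009]
force: [-0.1, -0.4, 1.3]
opening: 0.0661
[ 0.34  0.45  1.49 -0.    1.19  1.23]
```

View pics/w6.png

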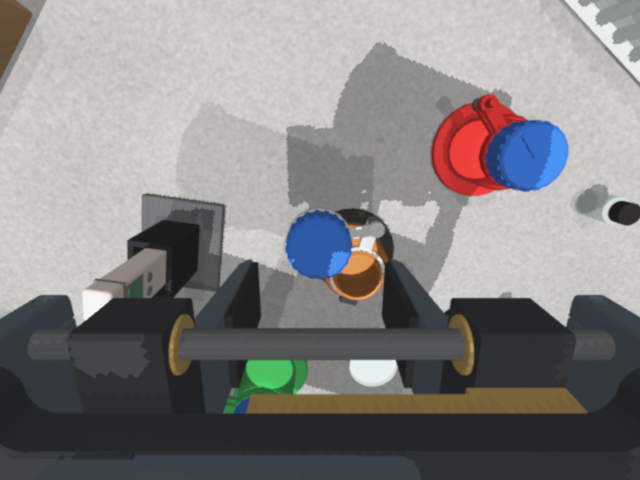

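```bash
python3 -m pendant '[{"dx":-0.13,"dy":-2.29,"dz":0,"turn":-0.05},{"dx":-0.13,"dy":-2.29,"dz":0,"turn":-0.05},{"dx":-0.13,"dy":-2.29,"dz":0,"turn":-0.05},{"dx":-0.13,"dy":-2.29,"dz":0,"turn":-0.05},{"dx":-0.13,"dy":-2.29,"dz":0,"turn":-0.05},{"dx":-0.13,"dy":-2.29,"dz":0,"turn":-0.05},{"dx":-0.13,"dy":-2.29,"dz":0,"turn":-0.05},{"dx":-0.13,"dy":-2.29,"dz":0,"turn":-0.05},{"dx":-0.13,"dy":-2.29,"dz":-2,"turn":-0.05},{"dx":-0.13,"dy":-2.29,"dz":-2,"turn":-0.05},{"dx":0,"dy":0,"dz":0,"turn":0},{"dx":0,"dy":0,"dz":0,"turn":0}]'
python3 - <<'E'
from h import *
w,K,T=cam("wrist");cv2.imwrite("pics/w7.png",cv2.resize(w[100:400,200:640],(660,450)))
np.savez("w7.npz",K=K,T=T)
for c,s in blobs(blue(w),300): print(c,s[:4],onz(K,T,c,.094))
E
```

```text
time: 11.7
ee_pos: [0.5117, 0.0171, 0.1047]
orientation: [2.403, -2.023, -0.002]
force: [-0.2, 0.6, 0.0]
opening: 0.0664
[  7.1 186.9] [0, 155, 19, 62] [0.5243771  0.22283824 0.094     ]
[322.5 249.5] [284, 210, 78, 79] [0.51704099 0.01752518 0.094     ]
[595.3 278.9] [549, 248, 91, 65] [ 0.52802948 -0.17191943  0.094     ]
```

View pics/w7.png

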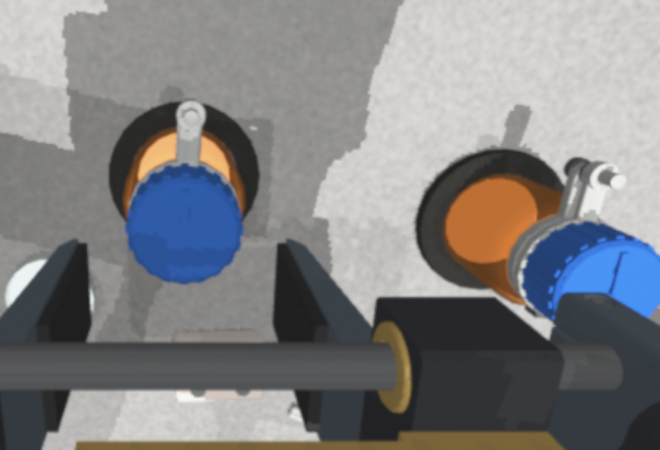

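```bash
python3 - <<'E'
from h import *
z=np.load("w7.npz");K,T=z["K"],z["T"]
p=onz(K,T,(327.3,176.7),.086);print(p,np.arctan2(p[1]-.0175,p[0]-.517),np.hypot(p[1]-.0175,p[0]-.517))
c=onz(K,T,((558+636+0)/1.5/1+0,0),.09)
# jar3: cap pointer line & pin
p=onz(K,T,(605,220),.088);print(p)
a=onz(K,T,(625/1.5+200,255/1.5+100),.102);b=onz(K,T,(615/1.5+200,293/1.5+100),.102);print(a,b,np.arctan2(a[1]-b[1],a[0]-b[0]))
print(ctrl.state()["ee_pos"])
E
```

```text
[0.56456256 0.02260702 0.086     ] 0.1069650140403716 0.047835952600652695
[ 0.56819516 -0.16663171  0.088     ]
[ 0.5389118  -0.17588613  0.102     ] [ 0.52069004 -0.17916863  0.102     ] 0.17823035321455477
[0.5121392  0.01757799 0.10522235]
```

```bash
python3 - <<'E'
import numpy as np
for th in(.107,.18,.41):
    a=np.linspace(0,1.2,10);P=np.array([-4.8*np.array([np.cos(th-x),np.sin(th-x)]) for x in a])
    print(th,np.diff(P,axis=0).round(2).tolist())
E
python3 -m pendant '[{"dx":0.25,"dy":0,"dz":-1.5,"turn":0},{"dx":0.25,"dy":0,"dz":-1.5,"turn":0},{"dx":0,"dy":0,"dz":-1.5,"turn":0},{"dx":0,"dy":0,"dz":0,"turn":0}]' >/dev/null && python3 chk.py 3 &&  python3 -m pendant '[{"dx":0,"dy":0,"dz":-0.7,"turn":0},{"dx":0,"dy":0,"dz":-0.7,"turn":0},{"dx":0,"dy":0,"dz":0,"turn":0}]' >/dev/null && python3 chk.py 3 && python3 -m pendant '[{"dx":0,"dy":0,"dz":0,"turn":0},{"dx":0,"dy":0,"dz":0,"turn":0},{"dx":0,"dy":0,"dz":0,"turn":0},{"dx":0,"dy":0,"dz":0,"turn":0},{"dx":0,"dy":0,"dz":0,"turn":0}]' 1 15 >/dev/null && python3 chk.py 10 && python3 -m pendant '[{"dx":0,"dy":0,"dz":0.09,"turn":0.145},{"dx":0,"dy":0,"dz":0.09,"turn":0.145},{"dx":0,"dy":0,"dz":0.09,"turn":0.145},{"dx":0,"dy":0,"dz":0.09,"turn":0.145},{"dx":0,"dy":0,"dz":0.09,"turn":0.145},{"dx":0,"dy":0,"dz":0.09,"turn":0.145},{"dx":0,"dy":0,"dz":0.09,"turn":0.145},{"dx":0,"dy":0,"dz":0.09,"turn":0.145},{"dx":0,"dy":0,"dz":0.09,"turn":0.145},{"dx":0,"dy":0,"dz":0.09,"turn":0.145},{"dx":0,"dy":0,"dz":0,"turn":0},{"dx":0,"dy":0,"dz":0,"turn":0}]'
```

```text
0.107 [[-0.03, 0.64], [0.06, 0.64], [0.14, 0.62], [0.23, 0.6], [0.3, 0.56], [0.37, 0.52], [0.44, 0.46], [0.5, 0.4], [0.55, 0.33]]
0.18 [[-0.07, 0.64], [0.01, 0.64], [0.1, 0.63], [0.18, 0.61], [0.26, 0.58], [0.34, 0.54], [0.41, 0.49], [0.47, 0.44], [0.52, 0.37]]
0.41 [[-0.22, 0.6], [-0.13, 0.63], [-0.05, 0.64], [0.04, 0.64], [0.12, 0.63], [0.2, 0.61], [0.28, 0.57], [0.36, 0.53], [0.42, 0.48]]
[0.5165 0.0182 0.0595] [-0.6 -0.6 -0.1] 0.066
[0.517  0.0175 0.046 ] [-0.7 -0.2  0. ] 0.0659
[0.5174 0.0173 0.0466] [ 0.9 -1.   1.1] 0.0517
time: 14.15
ee_pos: [0.5161, 0.0176, 0.0552]
orientation: [-3.14, -0.074, 0.003]
force: [-4.9, 3.1, 2.5]
opening: 0.0513
```

```bash
python3 -m pendant '[{"dx":-0.03,"dy":0.64,"dz":0,"turn":-0.133},{"dx":0.06,"dy":0.64,"dz":0,"turn":-0.133},{"dx":0.14,"dy":0.62,"dz":0,"turn":-0.133},{"dx":0.23,"dy":0.60,"dz":0,"turn":-0.133},{"dx":0.30,"dy":0.56,"dz":0,"turn":-0.133},{"dx":0.37,"dy":0.52,"dz":0,"turn":-0.133},{"dx":0.44,"dy":0.46,"dz":0,"turn":-0.133},{"dx":0.50,"dy":0.40,"dz":0,"turn":-0.133},{"dx":0.55,"dy":0.33,"dz":0,"turn":-0.133},{"dx":0,"dy":0,"dz":0,"turn":0}]' && python3 -m pendant '[{"dx":0,"dy":0,"dz":0,"turn":0},{"dx":0,"dy":0,"dz":0,"turn":0},{"dx":0,"dy":0,"dz":0,"turn":0},{"dx":0,"dy":0,"dz":2,"turn":0},{"dx":0,"dy":0,"dz":3,"turn":0},{"dx":0,"dy":0,"dz":4,"turn":0}]' 0.275 && python3 -m pendant '[{"dx":-0.22,"dy":-2.42,"dz":0,"turn":-0.023},{"dx":-0.22,"dy":-2.42,"dz":0,"turn":-0.023},{"dx":-0.22,"dy":-2.42,"dz":0,"turn":-0.023},{"dx":-0.22,"dy":-2.42,"dz":0,"turn":-0.023},{"dx":-0.22,"dy":-2.42,"dz":0,"turn":-0.023},{"dx":-0.22,"dy":-2.42,"dz":0,"turn":-0.023},{"dx":-0.22,"dy":-2.42,"dz":0,"turn":-0.023},{"dx":-0.22,"dy":-2.42,"dz":0,"turn":-0.023},{"dx":-0.22,"dy":-2.42,"dz":-2,"turn":-0.023},{"dx":-0.22,"dy":-2.42,"dz":-2,"turn":-0.023},{"dx":0,"dy":0,"dz":0,"turn":0},{"dx":0,"dy":0,"dz":0,"turn":0}]'
python3 - <<'E'
from h import *
w,K,T=cam("wrist");cv2.imwrite("pics/w8.png",w)
np.savez("w8.npz",K=K,T=T)
for c,s in blobs(blue(w),300): print(c,s[:4],onz(K,T,c,.094))
g=(cv2.cvtColor(w,cv2.COLOR_BGR2GRAY)>225)
E
```

```text
time: 15.15
ee_pos: [0.5426, 0.0657, 0.0553]
orientation: [2.632, -1.716, -0.002]
force: [-5.4, 3.6, 3.4]
opening: 0.0514
time: 15.75
ee_pos: [0.5418, 0.0648, 0.1454]
orientation: [2.638, -1.704, -0.004]
force: [1.7, -0.1, 0.7]
opening: 0.066
time: 16.95
ee_pos: [0.5205, -0.1772, 0.1052]
orientation: [2.425, -1.997, -0.001]
force: [0.1, -0.0, -0.6]
opening: 0.066
[321.6 254.6] [284, 215, 76, 79] [ 0.52200481 -0.17680262  0.094     ]
```

View pics/w8.png

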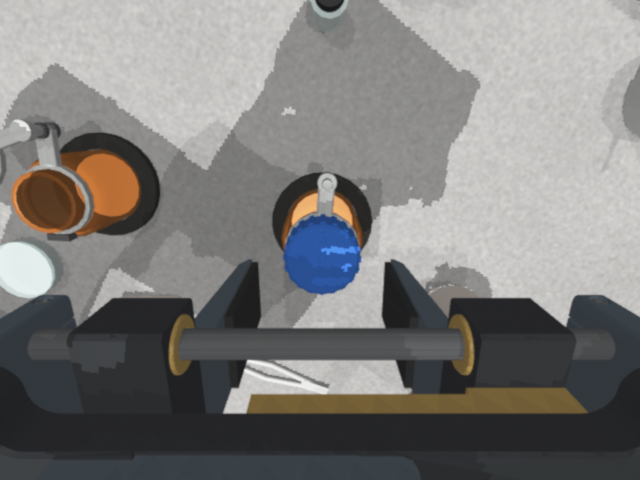

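```bash
python3 - <<'E'
from h import *
z=np.load("w8.npz");p=onz(z["K"],z["T"],(328,184),.086);print(p,np.arctan2(p[1]+.1768,p[0]-.522))
E
python3 -m pendant '[{"dx":0.15,"dy":0,"dz":-1.5,"turn":0},{"dx":0,"dy":0,"dz":-1.5,"turn":0},{"dx":0,"dy":0,"dz":-1.5,"turn":0},{"dx":0,"dy":0,"dz":0,"turn":0}]' >/dev/null && python3 chk.py 3 &&  python3 -m pendant '[{"dx":0,"dy":0,"dz":-0.7,"turn":0},{"dx":0,"dy":0,"dz":-0.7,"turn":0},{"dx":0,"dy":0,"dz":0,"turn":0}]' >/dev/null && python3 chk.py 3 && python3 -m pendant '[{"dx":0,"dy":0,"dz":0,"turn":0},{"dx":0,"dy":0,"dz":0,"turn":0},{"dx":0,"dy":0,"dz":0,"turn":0},{"dx":0,"dy":0,"dz":0,"turn":0},{"dx":0,"dy":0,"dz":0,"turn":0}]' 1 15 >/dev/null && python3 chk.py 10 && python3 -m pendant '[{"dx":0,"dy":0,"dz":0.09,"turn":0.145},{"dx":0,"dy":0,"dz":0.09,"turn":0.145},{"dx":0,"dy":0,"dz":0.09,"turn":0.145},{"dx":0,"dy":0,"dz":0.09,"turn":0.145},{"dx":0,"dy":0,"dz":0.09,"turn":0.145},{"dx":0,"dy":0,"dz":0.09,"turn":0.145},{"dx":0,"dy":0,"dz":0.09,"turn":0.145},{"dx":0,"dy":0,"dz":0.09,"turn":0.145},{"dx":0,"dy":0,"dz":0.09,"turn":0.145},{"dx":0,"dy":0,"dz":0.09,"turn":0.145},{"dx":0,"dy":0,"dz":0,"turn":0},{"dx":0,"dy":0,"dz":0,"turn":0}]'
```

```text
[ 0.56863379 -0.1719509   0.086     ] 0.10361010461558902
[ 0.5218 -0.1758  0.0597] [ 0.6 -0.  -0.2] 0.0663
[ 0.5221 -0.1767  0.0461] [-0.1 -0.4  0.6] 0.0658
[ 0.5225 -0.1771  0.0466] [ 0.4 -1.   1.6] 0.0518
time: 19.4
ee_pos: [0.5213, -0.1766, 0.0552]
orientation: [-3.139, -0.111, 0.003]
force: [-5.3, 0.7, 2.1]
opening: 0.0516
```

```bash
python3 -m pendant '[{"dx":-0.03,"dy":0.64,"dz":0,"turn":-0.133},{"dx":0.06,"dy":0.64,"dz":0,"turn":-0.133},{"dx":0.14,"dy":0.62,"dz":0,"turn":-0.133},{"dx":0.23,"dy":0.60,"dz":0,"turn":-0.133},{"dx":0.30,"dy":0.56,"dz":0,"turn":-0.133},{"dx":0.37,"dy":0.52,"dz":0,"turn":-0.133},{"dx":0.44,"dy":0.46,"dz":0,"turn":-0.133},{"dx":0.50,"dy":0.40,"dz":0,"turn":-0.133},{"dx":0.55,"dy":0.33,"dz":0,"turn":-0.133},{"dx":0,"dy":0,"dz":0,"turn":0}]' && python3 -m pendant '[{"dx":0,"dy":0,"dz":0,"turn":0},{"dx":0,"dy":0,"dz":0,"turn":0},{"dx":0,"dy":0,"dz":0,"turn":0},{"dx":0,"dy":0,"dz":2,"turn":0},{"dx":0,"dy":0,"dz":4,"turn":0},{"dx":0,"dy":0,"dz":4,"turn":0},{"dx":0,"dy":0,"dz":4,"turn":0}]' 0.275 && python3 -m pendant '[{"dx":-1.82,"dy":3.9,"dz":0,"turn":-0.03},{"dx":-1.82,"dy":3.9,"dz":0,"turn":-0.03},{"dx":-1.82,"dy":3.9,"dz":0,"turn":-0.03},{"dx":-1.82,"dy":3.9,"dz":0,"turn":-0.03},{"dx":-1.82,"dy":3.9,"dz":0,"turn":-0.03},{"dx":-1.82,"dy":3.9,"dz":0,"turn":-0.03},{"dx":-1.82,"dy":3.9,"dz":0,"turn":-0.03},{"dx":-1.82,"dy":3.9,"dz":0,"turn":-0.03},{"dx":-1.82,"dy":3.9,"dz":0,"turn":-0.03},{"dx":-1.82,"dy":3.9,"dz":0,"turn":-0.03},{"dx":-1.82,"dy":3.9,"dz":0,"turn":-0.03},{"dx":-1.82,"dy":3.9,"dz":0,"turn":-0.03}]' && python3 -m pendant '[{"dx":0,"dy":0,"dz":0,"turn":0},{"dx":0,"dy":0,"dz":0,"turn":0},{"dx":0,"dy":0,"dz":0,"turn":0}]' 0
python3 - <<'E'
from h import *
w,K,T=cam("wrist");cv2.imwrite("pics/w9.png",w);np.savez("w9.npz",K=K,T=T)
E
```

```text
time: 20.4
ee_pos: [0.5475, -0.1284, 0.0552]
orientation: [-2.652, 1.684, 0.003]
force: [-4.4, 3.9, 3.9]
opening: 0.0515
time: 21.1
ee_pos: [0.5477, -0.1293, 0.197]
orientation: [-2.658, 1.674, 0.0]
force: [0.5, -0.1, 0.3]
opening: 0.0663
time: 22.3
ee_pos: [0.3286, 0.3402, 0.1956]
orientation: [-2.314, 2.124, -0.0]
force: [0.6, 0.6, 1.1]
opening: 0.0666
time: 22.6
ee_pos: [0.3298, 0.3381, 0.1954]
orientation: [2.316, -2.122, 0.0]
force: [0.8, 1.0, 0.1]
opening: 0.0869
```

View pics/w9.png

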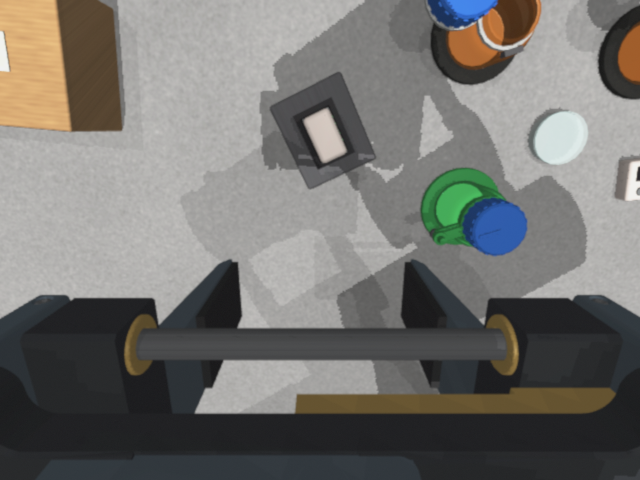

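```bash
python3 - <<'E'
from h import *
w,K,T=cam("wrist")
sub=np.zeros(w.shape[:2],bool);sub[60:195,260:380]=1
g=cv2.cvtColor(w,cv2.COLOR_BGR2GRAY)
R=w[...,2].astype(int);B=w[...,0].astype(int)
m=sub&(R-B>8)&(g>140);print(blobs(m,100))
n,l,s,c=cv2.connectedComponentsWithStats(m.astype(np.uint8));i=1+np.argmax(s[1:,4])
def rect(mask,z):
    ys,xs=np.where(mask);r=cv2.minAreaRect(np.c_[xs,ys].astype(np.float32));b=cv2.boxPoints(r)
    P=np.array([onz(K,T,p,z) for p in b])[:,:2];c=P.mean(0);e=[P[1]-P[0],P[2]-P[1]]
    print(z,c.round(4),[(np.linalg.norm(v).round(4),np.arctan2(v[1],v[0]).round(3)) for v in e])
rect(l==i,.154)
m=sub&(g<95);n,l,s,c=cv2.connectedComponentsWithStats(m.astype(np.uint8));i=1+np.argmax(s[1:,4]);print(s[i]);rect(l==i,.008)
m=sub&(g<35);n,l,s,c=cv2.connectedComponentsWithStats(m.astype(np.uint8));i=1+np.argmax(s[1:,4]);print(s[i]);rect(l==i,.079)
print(T[:3,3],ctrl.state()["ee_pos"])
E
```

```text
[(array([324.3, 135.3]), [304, 109, 41, 53, 1288])]
0.154 [0.4081 0.3427] [(np.float64(0.0185), np.float64(-1.071)), (np.float64(0.0325), np.float64(-2.593))]
[ 270   72  105  114 5167]
0.008 [0.408  0.3422] [(np.float64(0.0835), np.float64(-1.077)), (np.float64(0.1002), np.float64(-2.57))]
[308 143   9  14  50]
0.079 [0.393  0.3525] [(np.float64(0.0032), np.float64(-1.035)), (np.float64(0.0132), np.float64(-2.585))]
[0.41353862 0.34583725 0.40598227] [0.33004463 0.33785551 0.19545658]
```

```bash
python3 -m pendant '[{"dx":1.95,"dy":0.12,"dz":0,"turn":0.107},{"dx":1.95,"dy":0.12,"dz":0,"turn":0.107},{"dx":1.95,"dy":0.12,"dz":0,"turn":0.107},{"dx":1.95,"dy":0.12,"dz":0,"turn":0.107},{"dx":0,"dy":0,"dz":0,"turn":0},{"dx":0,"dy":0,"dz":0,"turn":0},{"dx":0,"dy":0,"dz":-3,"turn":0},{"dx":0,"dy":0,"dz":-3,"turn":0},{"dx":0,"dy":0,"dz":0,"turn":0}]' 0 && python3 chk.py 3 && python3 -m pendant '[{"dx":0,"dy":0,"dz":-2,"turn":0},{"dx":0,"dy":0,"dz":-2,"turn":0},{"dx":0,"dy":0,"dz":-2,"turn":0},{"dx":0,"dy":0,"dz":-1.95,"turn":0},{"dx":0,"dy":0,"dz":0,"turn":0},{"dx":0,"dy":0,"dz":0,"turn":0}]' 0.3 && python3 chk.py 3 && python3 -m pendant '[{"dx":0,"dy":0,"dz":0,"turn":0},{"dx":0,"dy":0,"dz":0,"turn":0},{"dx":0,"dy":0,"dz":0,"turn":0},{"dx":0,"dy":0,"dz":0,"turn":0},{"dx":0,"dy":0,"dz":0,"turn":0},{"dx":0,"dy":0,"dz":0,"turn":0},{"dx":0,"dy":0,"dz":0,"turn":0}]' 1 20; python3 -c "
from h import *;s=ctrl.state();print(s['ft_torque'],s['joint_positions'])"
```

```text
time: 23.6
ee_pos: [0.4049, 0.3418, 0.1327]
orientation: [2.708, -1.581, -0.004]
force: [0.4, -0.1, 1.2]
opening: 0.0914
[0.4049 0.3418 0.1327] [ 0.4 -0.1  1.2] 0.0914
time: 24.2
ee_pos: [0.4077, 0.3437, 0.0572]
orientation: [-2.714, 1.582, -0.0]
force: [0.2, 0.3, 0.1]
opening: 0.0637
[0.4077 0.3437 0.0572] [0.2 0.3 0.1] 0.0637
time: 24.9
ee_pos: [0.4075, 0.3435, 0.056]
orientation: [2.715, -1.581, -0.0]
force: [0.4, 0.3, 2.3]
opening: 0.0202
[-0.08729754  0.12100811 -0.03230365] [ 5.88312312e-01  5.18156805e-01  1.70454136e+00 -1.80714251e-06
  9.18913971e-01  1.64332253e+00]
```

```bash
python3 -m pendant '[{"dx":0,"dy":0,"dz":1,"turn":0},{"dx":0,"dy":0,"dz":1.1,"turn":0},{"dx":0,"dy":0,"dz":2,"turn":0},{"dx":0,"dy":0,"dz":2,"turn":0},{"dx":0,"dy":0,"dz":2,"turn":0},{"dx":0,"dy":0,"dz":3,"turn":0},{"dx":0,"dy":0,"dz":3,"turn":0},{"dx":0,"dy":0,"dz":0,"turn":0}]' && python3 -m pendant '[{"dx":-0.1,"dy":-3,"dz":0,"turn":0},{"dx":-0.1,"dy":-4,"dz":0,"turn":0},{"dx":-0.1,"dy":-4,"dz":0,"turn":0},{"dx":-0.1,"dy":-4,"dz":0,"turn":0},{"dx":-0.1,"dy":-4,"dz":0,"turn":0},{"dx":-0.1,"dy":-4,"dz":0,"turn":0},{"dx":-0.1,"dy":-4,"dz":0,"turn":0},{"dx":-0.1,"dy":-4,"dz":0,"turn":0}]' && python3 -m pendant '[{"dx":-0.1,"dy":-4,"dz":0,"turn":0},{"dx":-0.1,"dy":-4,"dz":0,"turn":0},{"dx":-0.1,"dy":-4,"dz":0,"turn":0},{"dx":-0.1,"dy":-4,"dz":0,"turn":0},{"dx":-0.1,"dy":-4,"dz":0,"turn":0},{"dx":-0.1,"dy":-4,"dz":0,"turn":0},{"dx":-0.1,"dy":-4,"dz":0,"turn":0},{"dx":-0.1,"dy":-4,"dz":0,"turn":0},{"dx":0,"dy":0,"dz":0,"turn":0},{"dx":0,"dy":0,"dz":0,"turn":0}]'
python3 - <<'E'
from h import *
w,K,T=cam("wrist");np.savez("w10.npz",K=K,T=T)
s,K2,T2=cam("side");np.savez("side.npz",K=K2,T=T2)
cv2.imwrite("pics/side10full.png",s)
cv2.imwrite("pics/w10.png",np.vstack([cv2.resize(w,(480,360)),cv2.resize(s[130:420,150:440][:,:],(480,480))[:240] if 0 else s[180:420,0:480]]))
E
```

```text
time: 25.7
ee_pos: [0.4093, 0.3448, 0.2016]
orientation: [-2.709, 1.578, -0.005]
force: [0.3, 0.2, -1.5]
opening: 0.0197
time: 26.5
ee_pos: [0.399, 0.032, 0.1971]
orientation: [-2.715, 1.581, -0.0]
force: [1.1, 0.1, -1.8]
opening: 0.0198
time: 27.5
ee_pos: [0.391, -0.2868, 0.1967]
orientation: [-2.713, 1.584, 0.001]
force: [-0.0, 0.4, -0.9]
opening: 0.0201
```

View pics/w10.png

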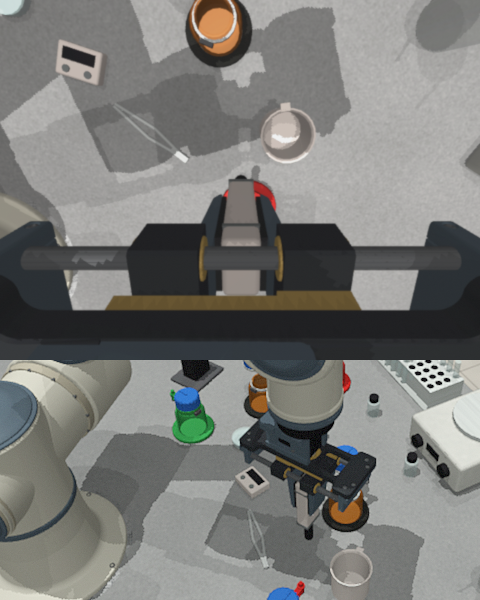

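```bash
python3 - <<'E'
from h import *
a=np.load("w10.npz");b=np.load("side.npz")
print(onz(a["K"],a["T"],(384,179.5),.07),onz(a["K"],a["T"],(261/.75,180),.07)-onz(a["K"],a["T"],(315/.75,180),.07))
print(onz(b["K"],b["T"],(351,387),.07),tri([ray(a["K"],a["T"],(384,179.5)),ray(b["K"],b["T"],(351,387))]))
# pen tip from side: electrode bottom px, check vs expected
e=ctrl.state()["ee_pos"];print(e,proj(b["K"],b["T"],e+[0,0,-.047]))
s=cv2.imread("pics/side10full.png");
m=np.zeros(s.shape[:2],bool);m[330:375,295:325]=1
g=cv2.cvtColor(s,cv2.COLOR_BGR2GRAY);print(blobs(m&(g<60),10))
E
```

```text
[ 0.45211307 -0.32189414  0.07      ] [-0.034227    0.06055438  0.        ]
[ 0.44942847 -0.32412127  0.07      ] (array([ 0.45134233, -0.32243403,  0.06619713]), [np.float64(0.0007103286851150236), np.float64(0.0007103286851149632)])
[ 0.39121475 -0.28558489  0.19687836] [308.7296233  356.15184307]
[(array([310.6, 331.7]), [308, 330, 7, 5, 23]), (array([323.2, 334. ]), [322, 330, 3, 11, 25]), (array([308.6, 352.5]), [304, 344, 9, 16, 101])]
```

```bash
python3 -m pendant '[{"dx":1.5,"dy":-0.9,"dz":0,"turn":0},{"dx":1.5,"dy":-0.9,"dz":0,"turn":0},{"dx":1.5,"dy":-0.9,"dz":0,"turn":0},{"dx":1.5,"dy":-0.9,"dz":0,"turn":0},{"dx":0,"dy":0,"dz":0,"turn":0},{"dx":0,"dy":0,"dz":-2,"turn":0},{"dx":0,"dy":0,"dz":-2,"turn":0},{"dx":0,"dy":0,"dz":-2,"turn":0},{"dx":0,"dy":0,"dz":0,"turn":0},{"dx":0,"dy":0,"dz":0,"turn":0}]' && python3 chk.py 4 && python3 -m pendant '[{"dx":0,"dy":0,"dz":-1.1,"turn":0},{"dx":0,"dy":0,"dz":-1.1,"turn":0},{"dx":0,"dy":0,"dz":-1.1,"turn":0},{"dx":0,"dy":0,"dz":-1.1,"turn":0}]' && python3 chk.py 6 && python3 -m pendant '[{"dx":0,"dy":0,"dz":0,"turn":0},{"dx":0,"dy":0,"dz":0,"turn":0},{"dx":0,"dy":0,"dz":0,"turn":0},{"dx":0,"dy":0,"dz":0,"turn":0},{"dx":0,"dy":0,"dz":0,"turn":0},{"dx":0,"dy":0,"dz":0,"turn":0},{"dx":0,"dy":0,"dz":0,"turn":0},{"dx":0,"dy":0,"dz":0,"turn":0},{"dx":0,"dy":0,"dz":0,"turn":0},{"dx":0,"dy":0,"dz":0,"turn":0},{"dx":0,"dy":0,"dz":0,"turn":0}]'
python3 - <<'E'
from h import *
s,K,T=cam("side");c,K3,T3=cam("scene");cv2.imwrite("pics/d1.png",s);cv2.imwrite("pics/d1s.png",c)
for n,im,k,t in(("side",s,K,T),("scene",c,K3,T3)):
    print(n,[(b[0],b[1][:4]) for b in blobs(blue(im),150)],[(b[0],b[1][2:]) for b in blobs(amber(im),60)])
E
```

```text
time: 28.6
ee_pos: [0.4513, -0.3217, 0.1374]
orientation: [-2.715, 1.58, 0.001]
force: [-0.2, 0.7, -0.3]
opening: 0.0201
[ 0.4513 -0.3217  0.1374] [-0.2  0.7 -0.3] 0.0201
time: 29.0
ee_pos: [0.4513, -0.3224, 0.0919]
orientation: [-2.714, 1.581, 0.001]
force: [-0.6, 0.6, -1.4]
opening: 0.0197
[ 0.4513 -0.3224  0.0919] [-0.6  0.6 -1.4] 0.0197
time: 30.1
ee_pos: [0.4515, -0.3225, 0.0929]
orientation: [-2.715, 1.581, -0.0]
force: [0.6, 0.0, -0.1]
opening: 0.02
side [(array([317.9,  11. ]), [270, 0, 91, 31]), (array([309.8,  39.7]), [302, 32, 17, 17]), (array([339.5,  55. ]), [332, 47, 16, 17]), (array([353.2,  76.2]), [345, 68, 18, 18]), (array([186.8, 218.9]), [174, 207, 26, 24]), (array([293.8, 219.3]), [286, 208, 19, 21]), (array([282.7, 424.7]), [267, 408, 32, 35])] [(array([485.7, 130.7]), [333, 249, 2308]), (array([333.9,  79.5]), [26, 34, 560]), (array([328.1, 116.6]), [11, 13, 85]), (array([261.4, 200.8]), [19, 15, 218]), (array([263.4, 220. ]), [29, 31, 555]), (array([296.8, 243.3]), [20, 17, 269]), (array([298.3, 264. ]), [31, 27, 598])]
scene [(array([269.6, 137.8]), [261, 130, 16, 16]), (array([269.8, 213.1]), [260, 204, 20, 20]), (array([418.3, 222.6]), [408, 213, 22, 20]), (array([332.7, 248.4]), [322, 238, 22, 22]), (array([395.1, 273. ]), [384, 262, 23, 23]), (array([331.7, 308.3]), [321, 297, 23, 24]), (array([362.5, 392.7]), [351, 379, 25, 29]), (array([406.6, 436.8]), [394, 422, 27, 31]), (array([471.3, 461.4]), [457, 446, 30, 32])] [(array([129. ,  18.3]), [17, 13, 110]), (array([262.8, 227.1]), [22, 14, 160]), (array([321.6, 238.1]), [16, 14, 93]), (array([320.7, 261.1]), [21, 14, 152]), (array([376.4, 267.4]), [16, 15, 126]), (array([374.4, 285.6]), [25, 26, 271]), (array([401. , 460.7]), [49, 48, 1399])]
```

```bash
python3 - <<'E'
from h import *
s,K,T=cam("side");c,K3,T3=cam("scene")
a=np.load("w7.npz")
for p in((261.4,200.8),(296.8,243.3)): print('side mouth',onz(K,T,p,.08))
for p in((263.4,220),(298.3,264)): print('side body',onz(K,T,p,.03))
for p in((376.4,267.4),(321.6,238.1)): print('scene mouth',onz(K3,T3,p,.08))
for p in((395.1,273),(332.7,248.4),(269.8,213.1)): print('scene caps',onz(K3,T3,p,.103))
E
python3 -m pendant '[{"dx":0,"dy":0,"dz":1.5,"turn":0},{"dx":0,"dy":0,"dz":2,"turn":0},{"dx":0,"dy":0,"dz":2,"turn":0},{"dx":0,"dy":0,"dz":2.5,"turn":0},{"dx":0,"dy":0,"dz":2.5,"turn":0},{"dx":0,"dy":0,"dz":0,"turn":0}]'; python3 chk.py 5
```

```text
side mouth [0.50328778 0.16484227 0.08      ]
side mouth [0.51411202 0.01221025 0.08      ]
side body [0.50087315 0.15726523 0.03      ]
side body [0.51062242 0.00156246 0.03      ]
scene mouth [0.51199492 0.16976374 0.08      ]
scene mouth [0.51869664 0.01183051 0.08      ]
scene caps [0.51570277 0.22204528 0.103     ]
scene caps [0.54443555 0.06570701 0.103     ]
scene caps [ 0.54878876 -0.12852715  0.103     ]
time: 30.9
ee_pos: [0.4528, -0.3237, 0.201]
orientation: [2.714, -1.581, 0.008]
force: [0.8, 0.0, -1.7]
opening: 0.0199
[ 0.4528 -0.3237  0.201 ] [ 0.8  0.  -1.7] 0.0199
```

```bash
python3 -m pendant '[{"dx":-0.2,"dy":2.5,"dz":0,"turn":0},{"dx":-0.2,"dy":4,"dz":0,"turn":0},{"dx":-0.2,"dy":4,"dz":0,"turn":0},{"dx":-0.2,"dy":4,"dz":0,"turn":0},{"dx":-0.2,"dy":4,"dz":0,"turn":0},{"dx":-0.2,"dy":4,"dz":0,"turn":0},{"dx":-0.2,"dy":4,"dz":0,"turn":0},{"dx":-0.2,"dy":4,"dz":0,"turn":0},{"dx":-0.2,"dy":4,"dz":0,"turn":0},{"dx":-0.2,"dy":4,"dz":0,"turn":0},{"dx":-0.2,"dy":4,"dz":0,"turn":0},{"dx":-0.2,"dy":2.5,"dz":0,"turn":0}]' >/dev/null; python3 -m pendant '[{"dx":0,"dy":0,"dz":0,"turn":0},{"dx":0,"dy":0,"dz":0,"turn":0}]'
python3 - <<'E'
from h import *
w,K,T=cam("wrist");np.savez("w11.npz",K=K,T=T);cv2.imwrite("pics/w11.png",w)
for c,s in blobs(blue(w),300): print('blue',c,s[:4],onz(K,T,c,.103))
for c,s in blobs(amber(w),100): print('amber',c,s[:5],onz(K,T,c,.08))
E
```

```text
time: 32.3
ee_pos: [0.4271, 0.1277, 0.1974]
orientation: [2.715, -1.579, -0.001]
force: [0.3, -1.1, -1.1]
opening: 0.0199
blue [272.1  75.9] [240, 41, 65, 71] [0.51490576 0.22308734 0.103     ]
blue [452.7 143.6] [419, 113, 68, 63] [0.54380007 0.06590347 0.103     ]
blue [616.4 246.3] [587, 218, 53, 58] [ 0.54381732 -0.12018742  0.103     ]
blue [234. 272.] [206, 245, 57, 53] [0.34546619 0.17620029 0.103     ]
amber [345.1 121.7] [329, 88, 27, 66, 329] [0.5148732  0.15304013 0.08      ]
amber [296.7 131.8] [290, 109, 21, 42, 198] [0.48580089 0.18655949 0.08      ]
amber [429.7 188.5] [418, 168, 26, 46, 734] [0.50281358 0.05264626 0.08      ]
amber [466.9 192.2] [444, 171, 48, 44, 1519] [0.51737687 0.01992983 0.08      ]
amber [572.3 262.8] [551, 233, 44, 61, 1552] [ 0.51192242 -0.11587998  0.08      ]
amber [615.7 287. ] [598, 271, 42, 29, 491] [ 0.51360394 -0.17305081  0.08      ]
```

View pics/w11.png

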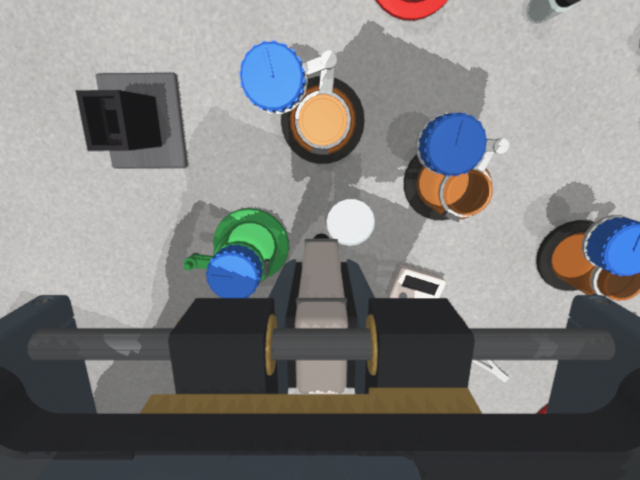

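```bash
python3 - <<'E'
from h import *
a=np.load("w11.npz");K,T=a["K"],a["T"]
f=lambda p,z:onz(K,T,p,z)
m=f((323,120),.08);p=f((327,62),.09);c=f((272.5,76.5),.103)
print(m,p,c,f((466,189),.08))
for q in(m,c): print(np.linalg.norm((q-p)[:2]),np.arctan2(*(p-q)[[1,0]]))
w=cv2.imread("pics/w11.png");h=cv2.cvtColor(w,cv2.COLOR_BGR2HSV)
sub=np.zeros(w.shape[:2],bool);sub[85:155,285:360]=1
mm=sub&(h[...,0]<22)&(h[...,1]>90)&(h[...,2]>190);print(blobs(mm,200))
E
```

```text
[0.50633752 0.17095388 0.08      ] [0.54743517 0.19069964 0.09      ] [0.51467121 0.22260499 0.103     ] [0.51942481 0.02250952 0.08      ]
0.04559508610533515 0.44789339981606646
0.045732141758431155 -0.7721221040649171
[(array([322.5, 119.4]), [299, 94, 48, 51, 1934])]
```

```bash
python3 -m pendant '[{"dx":2,"dy":1.09,"dz":0,"turn":0},{"dx":2,"dy":1.09,"dz":0,"turn":0},{"dx":2,"dy":1.09,"dz":0,"turn":0},{"dx":2,"dy":1.08,"dz":0,"turn":0},{"dx":0,"dy":0,"dz":0,"turn":0},{"dx":0,"dy":0,"dz":-2,"turn":0},{"dx":0,"dy":0,"dz":-2,"turn":0},{"dx":0,"dy":0,"dz":-1,"turn":0},{"dx":0,"dy":0,"dz":0,"turn":0},{"dx":0,"dy":0,"dz":0,"turn":0}]' && python3 chk.py 4
python3 - <<'E'
from h import *
for n in("side","scene"):
    s,K,T=cam(n)
    e=ctrl.state()["ee_pos"]+[0,0,-.047]
    print(n,'tip',proj(K,T,e),'mouth',proj(K,T,[.507,.171,.08]))
    q=proj(K,T,e).astype(int);g=cv2.cvtColor(s,cv2.COLOR_BGR2GRAY)
    sub=np.zeros(g.shape,bool);sub[q[1]-20:q[1]+8,q[0]-14:q[0]+14]=1
    print(blobs(sub&(g<50),15)); cv2.imwrite(f"pics/j1{n}.png",s)
E
```

```text
time: 33.35
ee_pos: [0.5077, 0.1706, 0.1484]
orientation: [-2.714, 1.582, -0.0]
force: [1.0, 0.7, -0.6]
opening: 0.02
[0.5077 0.1706 0.1484] [ 1.   0.7 -0.6] 0.02
side tip [261.54195745 190.95300448] mouth [261.81017261 198.61333911]
[(array([261.1, 184.3]), [257, 177, 10, 16, 97])]
scene tip [378.37975388 260.59110579] mouth [378.05758108 266.35153575]
[(array([378.3, 256.9]), [376, 253, 6, 9, 45])]
```

```bash
python3 -m pendant '[{"dx":0,"dy":0,"dz":-0.8,"turn":0},{"dx":0,"dy":0,"dz":-0.8,"turn":0},{"dx":0,"dy":0,"dz":-0.8,"turn":0}]' >/dev/null && python3 chk.py 4 && python3 -m pendant '[{"dx":0,"dy":0,"dz":-0.8,"turn":0},{"dx":0,"dy":0,"dz":-0.8,"turn":0},{"dx":0,"dy":0,"dz":-0.3,"turn":0}]' >/dev/null && python3 chk.py 4 && python3 -m pendant '[{"dx":0,"dy":0,"dz":0,"turn":0},{"dx":0,"dy":0,"dz":0,"turn":0},{"dx":0,"dy":0,"dz":0,"turn":0},{"dx":0,"dy":0,"dz":0,"turn":0},{"dx":0,"dy":0,"dz":0,"turn":0},{"dx":0,"dy":0,"dz":0,"turn":0},{"dx":0,"dy":0,"dz":0,"turn":0},{"dx":0,"dy":0,"dz":0,"turn":0},{"dx":0,"dy":0,"dz":0,"turn":0},{"dx":0,"dy":0,"dz":0,"turn":0},{"dx":0,"dy":0,"dz":0,"turn":0}]'; python3 chk.py 5; python3 -m pendant '[{"dx":0,"dy":0,"dz":1,"turn":0},{"dx":0,"dy":0,"dz":2,"turn":0},{"dx":0,"dy":0,"dz":2,"turn":0},{"dx":0,"dy":0,"dz":2,"turn":0},{"dx":0,"dy":0,"dz":2.2,"turn":0},{"dx":0,"dy":0,"dz":0,"turn":0}]'
python3 - <<'E'
from h import *
for n in("side","scene"):
    s,K,T=cam(n)
    print(n,[(b[0],b[1][2:]) for b in blobs(amber(s),60)])
    print(n,[(b[0]) for b in blobs(blue(s),150)])
E
```

```text
[0.5074 0.171  0.1232] [-0.1 -0.1 -0.1] 0.0201
[0.507  0.1709 0.1038] [ 0.5  0.2 -1.4] 0.0195
time: 35.15
ee_pos: [0.5075, 0.171, 0.1049]
orientation: [2.715, -1.581, -0.0]
force: [-0.0, -0.1, -1.6]
opening: 0.02
[0.5075 0.171  0.1049] [-0.  -0.1 -1.6] 0.02
time: 35.75
ee_pos: [0.5091, 0.1714, 0.2003]
orientation: [-2.712, 1.58, -0.006]
force: [1.0, 0.8, -1.7]
opening: 0.0198
side [(array([487. , 131.3]), [333, 249, 2970]), (array([333.9,  79.6]), [26, 34, 564]), (array([328.2, 116.7]), [11, 13, 84]), (array([261.6, 200.5]), [20, 16, 241]), (array([263.5, 220. ]), [29, 31, 564]), (array([297.4, 243.1]), [20, 17, 285]), (array([298.5, 263.6]), [31, 32, 604]), (array([346.2, 308.5]), [23, 20, 376]), (array([345.8, 330. ]), [34, 34, 687])]
side [array([318.2,  11.1]), array([309.8,  39.7]), array([339.5,  55. ]), array([353.2,  76.2]), array([331.3, 174. ]), array([254.5, 178.5]), array([297.9, 216.5]), array([186.7, 219.2]), array([345.5, 278.3]), array([282.7, 424.7])]
scene [(array([128.7,  18. ]), [17, 14, 97]), (array([262.7, 227.1]), [22, 14, 154]), (array([320.7, 261.2]), [21, 15, 152]), (array([376.7, 267. ]), [16, 15, 157]), (array([374.1, 285.7]), [24, 27, 277]), (array([401.1, 460.5]), [49, 48, 1386])]
scene [array([268.1, 137.3]), array([269.6, 213.3]), array([418.3, 223. ]), array([332.2, 248.6]), array([395. , 273.2]), array([331.7, 308.4]), array([362.5, 392.7]), array([406.6, 436.8]), array([471.3, 461.4])]
```

```bash
python3 -c "
from h import *
s,K,T=cam('side')
for p in((297.4,241.1),(346.2,306.3)): print(onz(K,T,p,.08))"
python3 -m pendant '[{"dx":0.25,"dy":-3.8,"dz":0,"turn":0},{"dx":0.25,"dy":-3.8,"dz":0,"turn":0},{"dx":0.25,"dy":-3.8,"dz":0,"turn":0},{"dx":0.25,"dy":-3.9,"dz":0,"turn":0},{"dx":0,"dy":0,"dz":0,"turn":0},{"dx":0,"dy":0,"dz":-2,"turn":0},{"dx":0,"dy":0,"dz":-2,"turn":0},{"dx":0,"dy":0,"dz":-1,"turn":0},{"dx":0,"dy":0,"dz":0,"turn":0},{"dx":0,"dy":0,"dz":0,"turn":0}]' && python3 chk.py 4
python3 - <<'E'
from h import *
for n in("side","scene"):
    s,K,T=cam(n)
    e=ctrl.state()["ee_pos"]+[0,0,-.047]
    print(n,'tip',proj(K,T,e),'mouth',proj(K,T,[.517,.018,.08]),[(b[0],b[1][2:]) for b in blobs(amber(s),60) if 290<b[0][0]<335 and b[0][1]>220])
E
```

```text
[0.517968   0.01728145 0.08      ]
[ 0.52269369 -0.17687644  0.08      ]
time: 36.9
ee_pos: [0.5176, 0.0183, 0.1471]
orientation: [2.715, -1.581, -0.001]
force: [-0.5, 0.5, -0.7]
opening: 0.02
[0.5176 0.0183 0.1471] [-0.5  0.5 -0.7] 0.02
side tip [296.85799153 233.65762241] mouth [296.81786577 241.03665588] [(array([297.5, 243.2]), [20, 18, 287]), (array([298.6, 263.7]), [31, 32, 616])]
scene tip [323.78825685 233.38313269] mouth [324.01473072 238.85263853] [(array([321.3, 238.4]), [17, 14, 102]), (array([320.6, 261.2]), [21, 13, 149])]
```

Aligned; dip jar 2, then shift to jar 3.

```bash
python3 -m pendant '[{"dx":0,"dy":0,"dz":-0.8,"turn":0},{"dx":0,"dy":0,"dz":-0.8,"turn":0},{"dx":0,"dy":0,"dz":-0.8,"turn":0}]' >/dev/null && python3 chk.py 4 && python3 -m pendant '[{"dx":0,"dy":0,"dz":-0.8,"turn":0},{"dx":0,"dy":0,"dz":-0.8,"turn":0},{"dx":0,"dy":0,"dz":-0.2,"turn":0}]' >/dev/null && python3 chk.py 4 && python3 -m pendant '[{"dx":0,"dy":0,"dz":0,"turn":0},{"dx":0,"dy":0,"dz":0,"turn":0},{"dx":0,"dy":0,"dz":0,"turn":0},{"dx":0,"dy":0,"dz":0,"turn":0},{"dx":0,"dy":0,"dz":0,"turn":0},{"dx":0,"dy":0,"dz":0,"turn":0},{"dx":0,"dy":0,"dz":0,"turn":0},{"dx":0,"dy":0,"dz":0,"turn":0},{"dx":0,"dy":0,"dz":0,"turn":0},{"dx":0,"dy":0,"dz":0,"turn":0},{"dx":0,"dy":0,"dz":0,"turn":0}]'; python3 chk.py 5; python3 -m pendant '[{"dx":0,"dy":0,"dz":1,"turn":0},{"dx":0,"dy":0,"dz":2,"turn":0},{"dx":0,"dy":0,"dz":2,"turn":0},{"dx":0,"dy":0,"dz":2,"turn":0},{"dx":0,"dy":0,"dz":2.2,"turn":0},{"dx":0,"dy":0,"dz":0,"turn":0}]'
python3 -m pendant '[{"dx":0.1,"dy":-3.9,"dz":0,"turn":0},{"dx":0.1,"dy":-3.9,"dz":0,"turn":0},{"dx":0.1,"dy":-3.9,"dz":0,"turn":0},{"dx":0.1,"dy":-3.9,"dz":0,"turn":0},{"dx":0.1,"dy":-3.9,"dz":0,"turn":0},{"dx":0,"dy":0,"dz":0,"turn":0},{"dx":0,"dy":0,"dz":-2,"turn":0},{"dx":0,"dy":0,"dz":-2,"turn":0},{"dx":0,"dy":0,"dz":-1,"turn":0},{"dx":0,"dy":0,"dz":0,"turn":0},{"dx":0,"dy":0,"dz":0,"turn":0}]' && python3 chk.py 4
python3 - <<'E'
from h import *
for n in("side","scene"):
    s,K,T=cam(n)
    e=ctrl.state()["ee_pos"]+[0,0,-.047]
    print(n,'tip',proj(K,T,e),'mouth',proj(K,T,[.5225,-.177,.08]),[(b[0],b[1][2:]) for b in blobs(amber(s),60) if 250<b[0][0]<370 and b[0][1]>190])
E
```

```text
[0.5174 0.018  0.1222] [ 0.5  0.2 -0.8] 0.0198
[0.5169 0.018  0.1037] [ 0.3 -0.6 -0.6] 0.0203
time: 38.7
ee_pos: [0.5175, 0.018, 0.1049]
orientation: [-2.715, 1.581, 0.0]
force: [0.4, 0.4, -1.1]
opening: 0.0202
[0.5175 0.018  0.1049] [ 0.4  0.4 -1.1] 0.0202
time: 39.3
ee_pos: [0.5191, 0.0179, 0.2002]
orientation: [-2.713, 1.58, -0.007]
force: [-0.3, -0.8, -1.7]
opening: 0.0196
time: 40.4
ee_pos: [0.5227, -0.1769, 0.1474]
orientation: [-2.715, 1.581, -0.0]
force: [0.4, -0.3, -0.4]
opening: 0.0197
[ 0.5227 -0.1769  0.1474] [ 0.4 -0.3 -0.4] 0.0197
side tip [346.66436774 299.14274413] mouth [346.14120807 306.38470202] [(array([261.7, 200.3]), [19, 16, 232]), (array([263.8, 219.9]), [29, 31, 559]), (array([297.5, 243.1]), [20, 17, 289]), (array([298.7, 263.7]), [31, 32, 618]), (array([346.3, 309. ]), [23, 21, 366]), (array([345.6, 329.9]), [34, 36, 705])]
scene tip [262.38880601 199.65894573] mouth [263.19215413 205.37420167] [(array([262.5, 227.3]), [22, 14, 154]), (array([321.3, 238.1]), [17, 14, 97]), (array([320.7, 261.2]), [22, 14, 153])]
```

```bash
python3 -m pendant '[{"dx":0,"dy":0,"dz":-0.8,"turn":0},{"dx":0,"dy":0,"dz":-0.8,"turn":0},{"dx":0,"dy":0,"dz":-0.8,"turn":0}]' >/dev/null && python3 chk.py 4 && python3 -m pendant '[{"dx":0,"dy":0,"dz":-0.8,"turn":0},{"dx":0,"dy":0,"dz":-0.8,"turn":0},{"dx":0,"dy":0,"dz":-0.2,"turn":0}]' >/dev/null && python3 chk.py 4 && python3 -m pendant '[{"dx":0,"dy":0,"dz":0,"turn":0},{"dx":0,"dy":0,"dz":0,"turn":0},{"dx":0,"dy":0,"dz":0,"turn":0},{"dx":0,"dy":0,"dz":0,"turn":0},{"dx":0,"dy":0,"dz":0,"turn":0},{"dx":0,"dy":0,"dz":0,"turn":0},{"dx":0,"dy":0,"dz":0,"turn":0},{"dx":0,"dy":0,"dz":0,"turn":0},{"dx":0,"dy":0,"dz":0,"turn":0},{"dx":0,"dy":0,"dz":0,"turn":0},{"dx":0,"dy":0,"dz":0,"turn":0}]'; python3 chk.py 5; python3 -m pendant '[{"dx":0,"dy":0,"dz":1,"turn":0},{"dx":0,"dy":0,"dz":2,"turn":0},{"dx":0,"dy":0,"dz":2,"turn":0},{"dx":0,"dy":0,"dz":2,"turn":0},{"dx":0,"dy":0,"dz":2.2,"turn":0},{"dx":0,"dy":0,"dz":0,"turn":0}]'
python3 - <<'E'
from h import *
s,K,T=cam("side");o=cv2.imread("pics/side0.png")
r=(slice(355,430),slice(320,385))
print(cv2.absdiff(s[r],o[r]).max(2).__gt__(25).mean())
t=o[360:425,325:380];R=cv2.matchTemplate(s,t,cv2.TM_CCOEFF_NORMED);print(cv2.minMaxLoc(R))
E
```

```text
[ 0.5224 -0.1769  0.1222] [ 0.6  0.5 -1.3] 0.0198
[ 0.5219 -0.1768  0.1037] [-1.   0.5 -1. ] 0.02
time: 42.2
ee_pos: [0.5225, -0.177, 0.1049]
orientation: [2.715, -1.581, -0.0]
force: [0.2, 0.5, -1.0]
opening: 0.02
[ 0.5225 -0.177   0.1049] [ 0.2  0.5 -1. ] 0.02
time: 42.8
ee_pos: [0.524, -0.1777, 0.2003]
orientation: [-2.714, 1.581, -0.008]
force: [0.4, -0.3, -1.6]
opening: 0.0202
0.0
(-0.5042572021484375, 0.9896783828735352, (320, 307), (325, 360))
```

Beaker unmoved. Rinse again.

```bash
python3 -m pendant '[{"dx":-1.77,"dy":-3.63,"dz":0,"turn":0},{"dx":-1.77,"dy":-3.64,"dz":0,"turn":0},{"dx":-1.78,"dy":-3.64,"dz":0,"turn":0},{"dx":-1.78,"dy":-3.64,"dz":0,"turn":0},{"dx":0,"dy":0,"dz":0,"turn":0},{"dx":0,"dy":0,"dz":-2,"turn":0},{"dx":0,"dy":0,"dz":-2,"turn":0},{"dx":0,"dy":0,"dz":-2,"turn":0},{"dx":0,"dy":0,"dz":0,"turn":0},{"dx":0,"dy":0,"dz":0,"turn":0}]' && python3 chk.py 4 && python3 -m pendant '[{"dx":0,"dy":0,"dz":-1.1,"turn":0},{"dx":0,"dy":0,"dz":-1.1,"turn":0},{"dx":0,"dy":0,"dz":-1.1,"turn":0},{"dx":0,"dy":0,"dz":-1.1,"turn":0}]' && python3 chk.py 6 && python3 -m pendant '[{"dx":0,"dy":0,"dz":0,"turn":0},{"dx":0,"dy":0,"dz":0,"turn":0},{"dx":0,"dy":0,"dz":0,"turn":0},{"dx":0,"dy":0,"dz":0,"turn":0},{"dx":0,"dy":0,"dz":0,"turn":0},{"dx":0,"dy":0,"dz":0,"turn":0},{"dx":0,"dy":0,"dz":0,"turn":0},{"dx":0,"dy":0,"dz":0,"turn":0},{"dx":0,"dy":0,"dz":0,"turn":0},{"dx":0,"dy":0,"dz":0,"turn":0},{"dx":0,"dy":0,"dz":0,"turn":0}]' && python3 -m pendant '[{"dx":0,"dy":0,"dz":1.5,"turn":0},{"dx":0,"dy":0,"dz":2,"turn":0},{"dx":0,"dy":0,"dz":2,"turn":0},{"dx":0,"dy":0,"dz":2.5,"turn":0},{"dx":0,"dy":0,"dz":2.4,"turn":0},{"dx":0,"dy":0,"dz":0,"turn":0}]'
```

```text
time: 43.85
ee_pos: [0.4514, -0.3221, 0.1369]
orientation: [-2.714, 1.581, 0.002]
force: [0.0, -1.0, -0.3]
opening: 0.0199
[ 0.4514 -0.3221  0.1369] [ 0.  -1.  -0.3] 0.0199
time: 44.25
ee_pos: [0.4514, -0.3224, 0.0919]
orientation: [-2.714, 1.581, 0.0]
force: [0.5, 0.5, -0.5]
opening: 0.02
[ 0.4514 -0.3224  0.0919] [ 0.5  0.5 -0.5] 0.02
time: 45.35
ee_pos: [0.4515, -0.3225, 0.0929]
orientation: [2.715, -1.581, -0.0]
force: [-0.2, 0.2, -1.2]
opening: 0.0201
time: 45.95
ee_pos: [0.4528, -0.3236, 0.1999]
orientation: [2.714, -1.581, 0.008]
force: [-0.1, -0.2, -0.6]
opening: 0.0203
```

```bash
python3 -m pendant '[{"dx":-0.26,"dy":1.3,"dz":0,"turn":0},{"dx":-0.26,"dy":4,"dz":0,"turn":0},{"dx":-0.26,"dy":4,"dz":0,"turn":0},{"dx":-0.26,"dy":4,"dz":0,"turn":0},{"dx":-0.26,"dy":4,"dz":0,"turn":0},{"dx":-0.26,"dy":4,"dz":0,"turn":0},{"dx":-0.26,"dy":4,"dz":0,"turn":0},{"dx":-0.26,"dy":4,"dz":0,"turn":0},{"dx":-0.26,"dy":4,"dz":0,"turn":0}]' >/dev/null && python3 -m pendant '[{"dx":-0.26,"dy":4,"dz":0,"turn":0},{"dx":-0.26,"dy":4,"dz":0,"turn":0},{"dx":-0.26,"dy":4,"dz":0,"turn":0},{"dx":-0.26,"dy":4,"dz":0,"turn":0},{"dx":-0.26,"dy":4,"dz":0,"turn":0},{"dx":-0.26,"dy":4,"dz":0,"turn":0},{"dx":-0.26,"dy":4,"dz":0,"turn":0},{"dx":-0.26,"dy":4,"dz":0,"turn":0},{"dx":0.02,"dy":1.3,"dz":0,"turn":0},{"dx":0,"dy":0,"dz":0,"turn":0},{"dx":0,"dy":0,"dz":0,"turn":0},{"dx":0,"dy":0,"dz":0,"turn":0}]'
python3 - <<'E'
from h import *
for n in("side","scene"):
    s,K,T=cam(n)
    e=ctrl.state()["ee_pos"]+[0,0,-.047];q=proj(K,T,e).astype(int);g=cv2.cvtColor(s,cv2.COLOR_BGR2GRAY)
    sub=np.zeros(g.shape,bool);sub[q[1]-20:q[1]+6,q[0]-12:q[0]+12]=1
    print(n,proj(K,T,e),blobs(sub&(g<50),15))
E
```

```text
time: 48.05
ee_pos: [0.4071, 0.3422, 0.1965]
orientation: [2.713, -1.582, -0.0]
force: [0.6, 0.4, -2.0]
opening: 0.0199
side [187.39645585 143.94822051] [(array([186. , 137.1]), [182, 129, 8, 16, 83])]
scene [469.42362919 255.9701462 ] [(array([470. , 251.6]), [467, 247, 7, 10, 53])]
```

```bash
python3 -m pendant '[{"dx":0,"dy":0,"dz":0,"turn":0},{"dx":0,"dy":0,"dz":-2,"turn":0},{"dx":0,"dy":0,"dz":-2,"turn":0},{"dx":0,"dy":0,"dz":-2,"turn":0},{"dx":0,"dy":0,"dz":0,"turn":0}]' >/dev/null && python3 chk.py 4 && python3 -m pendant '[{"dx":0,"dy":0,"dz":-0.8,"turn":0},{"dx":0,"dy":0,"dz":-0.8,"turn":0},{"dx":0,"dy":0,"dz":-0.8,"turn":0}]' >/dev/null && python3 chk.py 4 && python3 -m pendant '[{"dx":0,"dy":0,"dz":-0.8,"turn":0},{"dx":0,"dy":0,"dz":-0.8,"turn":0},{"dx":0,"dy":0,"dz":-0.8,"turn":0}]' >/dev/null && python3 chk.py 4 && python3 -m pendant '[{"dx":0,"dy":0,"dz":-0.8,"turn":0},{"dx":0,"dy":0,"dz":-0.8,"turn":0},{"dx":0,"dy":0,"dz":-0.6,"turn":0}]' >/dev/null && python3 chk.py 4 && python3 -m pendant '[{"dx":0,"dy":0,"dz":-0.4,"turn":0},{"dx":0,"dy":0,"dz":-0.4,"turn":0},{"dx":0,"dy":0,"dz":0,"turn":0}]' >/dev/null && python3 chk.py 8
```

```text
[0.4063 0.3422 0.135 ] [-0.   0.   0.1] 0.0201
[0.4078 0.3437 0.1129] [ 0.2  0.4 -0.7] 0.0197
[0.4075 0.3435 0.0883] [-0.8 -0.5 -0.8] 0.0198
[0.4074 0.3434 0.0661] [ 0.   0.4 -1.2] 0.0198
[0.4073 0.3434 0.0585] [ 0.2 -0.5 -1. ] 0.0196
```

```bash
python3 -m pendant '[{"dx":0,"dy":0,"dz":-0.25,"turn":0},{"dx":0,"dy":0,"dz":0,"turn":0},{"dx":0,"dy":0,"dz":0,"turn":0}]' && python3 -m pendant '[{"dx":0,"dy":0,"dz":0,"turn":0},{"dx":0,"dy":0,"dz":0,"turn":0},{"dx":0,"dy":0,"dz":0,"turn":0},{"dx":0,"dy":0,"dz":0,"turn":0},{"dx":0,"dy":0,"dz":0,"turn":0},{"dx":0,"dy":0,"dz":2,"turn":0},{"dx":0,"dy":0,"dz":3,"turn":0},{"dx":0,"dy":0,"dz":4,"turn":0},{"dx":0,"dy":0,"dz":4,"turn":0},{"dx":0,"dy":0,"dz":1,"turn":0},{"dx":0,"dy":0,"dz":0,"turn":0}]' 0.275
python3 -m pendant '[{"dx":-1.85,"dy":-1,"dz":0,"turn":0},{"dx":-1.85,"dy":-2,"dz":0,"turn":0},{"dx":-1.85,"dy":-2,"dz":0,"turn":0},{"dx":0,"dy":-2,"dz":0,"turn":0},{"dx":0,"dy":0,"dz":0,"turn":0},{"dx":0,"dy":0,"dz":0,"turn":0},{"dx":0,"dy":0,"dz":0,"turn":0}]'
python3 - <<'E'
from h import *
w,K,T=cam("wrist");np.savez("w12.npz",K=K,T=T);cv2.imwrite("pics/w12.png",w)
for c,s in blobs(blue(w),300): print('blue',c,s[:4],onz(K,T,c,.103))
g=cv2.cvtColor(w,cv2.COLOR_BGR2GRAY).astype(int)
m=((w[...,2].astype(int)-w[...,0])>8)&(g>140)&(g<235)
for c,s in blobs(m,300): print(c,s,onz(K,T,c,.154))
print(proj(K,T,[.408,.3425,.154]))
s,K2,T2=cam("side");o=cv2.imread("pics/side0.png");r=(slice(130,215),slice(165,225))
print(cv2.absdiff(s[r],o[r]).max(2).__gt__(30).mean()); c,_,_=cam("scene");o=cv2.imread("pics/scene0.png");r=(slice(235,315),slice(435,485));print(cv2.absdiff(c[r],o[r]).max(2).__gt__(30).mean())
E
```

```text
time: 50.15
ee_pos: [0.4076, 0.3436, 0.0565]
orientation: [-2.714, 1.581, -0.0]
force: [0.7, 0.8, -1.2]
opening: 0.0197
time: 51.25
ee_pos: [0.4083, 0.3441, 0.1979]
orientation: [-2.712, 1.58, -0.002]
force: [-1.2, -0.6, 0.0]
opening: 0.0662
time: 51.95
ee_pos: [0.352, 0.2739, 0.1958]
orientation: [2.714, -1.581, -0.001]
force: [0.9, 0.2, 0.5]
opening: 0.066
blue [477.2  81.8] [441, 47, 73, 70] [0.51729309 0.22374685 0.103     ]
blue [624.9 151.6] [605, 120, 35, 62] [0.53518794 0.08150259 0.103     ]
blue [401.4 270.1] [374, 252, 55, 46] [0.35073601 0.18645436 0.103     ]
[519.9 129.3] [488, 97, 44, 62, 332] [0.49199071 0.19501304 0.154     ]
[274.  135.5] [259, 104, 30, 49, 496] [0.40421184 0.34136048 0.154     ]
[275.04612103 129.71932641]
0.15588235294117647
0.17825
```

```bash
python3 - <<'E'
from h import *
for n,(x,y,w,h) in dict(side=(180,137,20,30),scene=(461,246,16,25)).items():
    s,_,_=cam(n);o=cv2.imread(f"pics/{n}0.png")
    for _ in[0]:
        R=cv2.matchTemplate(s[y-15:y+h+15,x-15:x+w+15],o[y:y+h,x:x+w],cv2.TM_CCOEFF_NORMED);print(n,cv2.minMaxLoc(R)[1::2])
    for p in [b for b in blobs(blue(s),150)]: pass
    if n=="side":print([b[0] for b in blobs(blue(s),150)])
E
```

```text
side (0.9250405430793762, (15, 15))
[array([317.9,  11. ]), array([309.8,  39.7]), array([339.5,  55. ]), array([353.2,  76.2]), array([331.2, 173.9]), array([255.8, 177.6]), array([298.9, 216.3]), array([186.9, 218.9]), array([346.6, 278. ]), array([282.7, 424.7])]
scene (0.910922646522522, (15, 16))
```

```bash
python3 -m pendant '[{"dx":3.27,"dy":-1,"dz":0,"turn":0.03},{"dx":3.27,"dy":-1,"dz":0,"turn":0.03},{"dx":3.27,"dy":-1,"dz":0,"turn":0.03},{"dx":3.27,"dy":-1,"dz":0,"turn":0.03},{"dx":3.27,"dy":-1,"dz":0,"turn":0.03},{"dx":0,"dy":0,"dz":-3,"turn":0},{"dx":0,"dy":0,"dz":-3,"turn":0},{"dx":0,"dy":0,"dz":-3,"turn":0},{"dx":0,"dy":0,"dz":0,"turn":0},{"dx":0,"dy":0,"dz":0,"turn":0},{"dx":0,"dy":0,"dz":0,"turn":0}]' 
cat > caps.py <<'E'
from h import *
w,K,T=cam("wrist");print(ctrl.state()["ee_pos"])
for c,s in blobs(blue(w),300): print('blue',c,s[:4],onz(K,T,c,.103))
E
python3 caps.py
```

```text
time: 53.3
ee_pos: [0.5165, 0.2239, 0.108]
orientation: [-2.824, 1.373, -0.002]
force: [0.1, 0.5, -1.1]
opening: 0.0663
[0.51651551 0.22394824 0.10805096]
blue [555.5 118.3] [504, 74, 103, 89] [0.6718079  0.17080971 0.103     ]
blue [323.2 258.6] [284, 218, 79, 81] [0.51826861 0.22362801 0.103     ]
```

```bash
python3 -m pendant '[{"dx":0.2,"dy":0,"dz":-1.5,"turn":0},{"dx":0,"dy":0,"dz":-1.5,"turn":0},{"dx":0,"dy":0,"dz":0,"turn":0}]' >/dev/null && python3 chk.py 3 && python3 -m pendant '[{"dx":0,"dy":0,"dz":-1,"turn":0},{"dx":0,"dy":0,"dz":-1.1,"turn":0},{"dx":0,"dy":0,"dz":0,"turn":0}]' >/dev/null && python3 chk.py 3 && python3 -m pendant '[{"dx":0,"dy":0,"dz":0,"turn":0},{"dx":0,"dy":0,"dz":0,"turn":0},{"dx":0,"dy":0,"dz":0,"turn":0},{"dx":0,"dy":0,"dz":0,"turn":0},{"dx":0,"dy":0,"dz":0,"turn":0}]' 1 15 >/dev/null && python3 chk.py 10 && python3 -m pendant '[{"dx":-0.42,"dy":-0.48,"dz":0,"turn":0.133},{"dx":-0.36,"dy":-0.53,"dz":0,"turn":0.133},{"dx":-0.28,"dy":-0.57,"dz":0,"turn":0.133},{"dx":-0.20,"dy":-0.61,"dz":0,"turn":0.133},{"dx":-0.12,"dy":-0.63,"dz":0,"turn":0.133},{"dx":0,"dy":0,"dz":0,"turn":0}]' && python3 chk.py 20 && python3 -m pendant '[{"dx":-0.04,"dy":-0.64,"dz":0,"turn":0.133},{"dx":0.05,"dy":-0.64,"dz":0,"turn":0.133},{"dx":0.13,"dy":-0.63,"dz":0,"turn":0.133},{"dx":0.22,"dy":-0.60,"dz":0,"turn":0.133},{"dx":0,"dy":0,"dz":0,"turn":0},{"dx":0,"dy":0,"dz":0,"turn":0}]'
python3 - <<'E'
from h import *
w,K,T=cam("wrist");cv2.imwrite("pics/c1.png",w)
s,K,T=cam("side");print([b[0] for b in blobs(blue(s),150)],[(b[0],b[1][2:]) for b in blobs(amber(s),60)][3:],ctrl.state()["ft_torque"])
E
```

```text
[0.5172 0.2235 0.0762] [-0.9  0.4 -0.2] 0.0659
[0.5168 0.2233 0.0544] [ 0.9  0.7 -0.6] 0.0661
[0.5178 0.2235 0.0557] [ 3.2  0.1 -0.6] 0.0519
time: 55.05
ee_pos: [0.5037, 0.195, 0.0556]
orientation: [-3.119, 0.373, -0.0]
force: [0.2, 0.2, -0.1]
opening: 0.0515
[0.5037 0.195  0.0556] [ 0.2  0.2 -0.1] 0.0515
time: 55.65
ee_pos: [0.5062, 0.1702, 0.0553]
orientation: [3.109, 0.447, -0.003]
force: [-4.9, -2.0, 3.7]
opening: 0.0514
[array([317.9,  11. ]), array([309.8,  39.7]), array([339.5,  55. ]), array([353.2,  76.2]), array([331.2, 173.9]), array([264. , 192.6]), array([299.3, 216.4]), array([186.8, 219.1]), array([346.9, 278. ]), array([282.7, 424.7])] [(array([264.2, 220.5]), [29, 30, 560]), (array([297.5, 243.1]), [21, 17, 288]), (array([299. , 263.6]), [31, 33, 611]), (array([346.6, 308.6]), [23, 20, 371]), (array([346.1, 330. ]), [34, 35, 687])] [-0.47448817  0.92666104 -0.01716971]
```

```bash
python3 -m pendant '[{"dx":0.03,"dy":-0.08,"dz":0,"turn":0.02},{"dx":0,"dy":0,"dz":0,"turn":0}]' && python3 -m pendant '[{"dx":0,"dy":0,"dz":-0.09,"turn":-0.145},{"dx":0,"dy":0,"dz":-0.09,"turn":-0.145},{"dx":0,"dy":0,"dz":-0.09,"turn":-0.145},{"dx":0,"dy":0,"dz":-0.09,"turn":-0.145},{"dx":0,"dy":0,"dz":-0.09,"turn":-0.145},{"dx":0,"dy":0,"dz":-0.09,"turn":-0.145},{"dx":0,"dy":0,"dz":0,"turn":0}]' && python3 chk.py 20 && python3 -m pendant '[{"dx":0,"dy":0,"dz":-0.09,"turn":-0.145},{"dx":0,"dy":0,"dz":-0.09,"turn":-0.145},{"dx":0,"dy":0,"dz":-0.09,"turn":-0.145},{"dx":0,"dy":0,"dz":-0.09,"turn":-0.145},{"dx":0,"dy":0,"dz":0,"turn":-0.08},{"dx":0,"dy":0,"dz":0,"turn":0},{"dx":0,"dy":0,"dz":0,"turn":0}]'; python3 -c "
from h import *;print(ctrl.state()['ft_torque'])"
```

```text
time: 55.95
ee_pos: [0.5064, 0.1696, 0.0553]
orientation: [-3.105, -0.479, 0.003]
force: [-5.2, 1.0, 2.5]
opening: 0.0516
time: 56.65
ee_pos: [0.5074, 0.1697, 0.05]
orientation: [3.017, -0.877, -0.001]
force: [-2.0, 0.1, 2.9]
opening: 0.0515
[0.5074 0.1697 0.05  ] [-2.   0.1  2.9] 0.0515
time: 57.35
ee_pos: [0.5078, 0.1697, 0.0466]
orientation: [-2.58, 1.792, -0.0]
force: [-0.7, 2.0, 3.4]
opening: 0.052
[0.58387478 0.3161763  0.13107948]
```

```bash
python3 -m pendant '[{"dx":0,"dy":0,"dz":0,"turn":-0.12},{"dx":0,"dy":0,"dz":0,"turn":0},{"dx":0,"dy":0,"dz":0,"turn":0}]'; python3 -c "
from h import *;print(ctrl.state()['ft_torque'])"
```

```text
time: 57.65
ee_pos: [0.5079, 0.1693, 0.0465]
orientation: [-2.469, 1.943, -0.001]
force: [1.7, -1.1, 4.0]
opening: 0.0515
[-0.0071091  -0.04666408 -0.06474113]
```

```bash
python3 -m pendant '[{"dx":0,"dy":0,"dz":0,"turn":0},{"dx":0,"dy":0,"dz":0,"turn":0},{"dx":0,"dy":0,"dz":0,"turn":0},{"dx":0,"dy":0,"dz":2,"turn":0},{"dx":0,"dy":0,"dz":4,"turn":0},{"dx":0.89,"dy":-2.6,"dz":0,"turn":0.04},{"dx":0.89,"dy":-2.6,"dz":0,"turn":0.04},{"dx":0.89,"dy":-2.6,"dz":0,"turn":0.04},{"dx":0.89,"dy":-2.6,"dz":0,"turn":0.05},{"dx":0,"dy":0,"dz":0,"turn":0},{"dx":0,"dy":0,"dz":0,"turn":0},{"dx":0,"dy":0,"dz":0,"turn":0}]' 0.275; python3 caps.py
```

```text
time: 58.85
ee_pos: [0.5428, 0.066, 0.1063]
orientation: [2.621, -1.732, -0.001]
force: [-0.4, -0.1, 0.4]
opening: 0.0662
[0.54277813 0.06616409 0.10634246]
blue [254.7  15.2] [209, 0, 88, 39] [0.65905903 0.15473619 0.103     ]
blue [161. 243.] [118, 204, 87, 79] [0.51360373 0.16643086 0.103     ]
blue [325.9 255.1] [287, 214, 79, 82] [0.54778967 0.06501641 0.103     ]
```

```bash
python3 -m pendant '[{"dx":0.05,"dy":0,"dz":-1.5,"turn":0},{"dx":0,"dy":0,"dz":-1.5,"turn":0},{"dx":0,"dy":0,"dz":0,"turn":0}]' >/dev/null && python3 chk.py 3 && python3 -m pendant '[{"dx":0,"dy":0,"dz":-1,"turn":0},{"dx":0,"dy":0,"dz":-1.1,"turn":0},{"dx":0,"dy":0,"dz":0,"turn":0}]' >/dev/null && python3 chk.py 3 && python3 -m pendant '[{"dx":0,"dy":0,"dz":0,"turn":0},{"dx":0,"dy":0,"dz":0,"turn":0},{"dx":0,"dy":0,"dz":0,"turn":0},{"dx":0,"dy":0,"dz":0,"turn":0},{"dx":0,"dy":0,"dz":0,"turn":0}]' 1 15 >/dev/null && python3 chk.py 10 && python3 -m pendant '[{"dx":-0.55,"dy":-0.33,"dz":0,"turn":0.133},{"dx":-0.50,"dy":-0.40,"dz":0,"turn":0.133},{"dx":-0.44,"dy":-0.46,"dz":0,"turn":0.133},{"dx":-0.37,"dy":-0.52,"dz":0,"turn":0.133},{"dx":-0.30,"dy":-0.56,"dz":0,"turn":0.133},{"dx":0,"dy":0,"dz":0,"turn":0}]' && python3 chk.py 20 && python3 -m pendant '[{"dx":-0.23,"dy":-0.60,"dz":0,"turn":0.133},{"dx":-0.14,"dy":-0.62,"dz":0,"turn":0.133},{"dx":-0.06,"dy":-0.64,"dz":0,"turn":0.133},{"dx":0.03,"dy":-0.64,"dz":0,"turn":0.133},{"dx":0,"dy":-0.08,"dz":0,"turn":0.02},{"dx":0,"dy":0,"dz":0,"turn":0},{"dx":0,"dy":0,"dz":0,"turn":0}]'
```

```text
[0.5423 0.0661 0.075 ] [-0.2  0.  -0.4] 0.066
[0.5429 0.0655 0.0542] [-0.1 -0.2 -0.2] 0.066
[0.5441 0.0653 0.0557] [ 2.4 -2.7 -0.8] 0.0519
time: 60.6
ee_pos: [0.5224, 0.0423, 0.0557]
orientation: [-3.043, 0.778, -0.001]
force: [3.6, -0.8, 0.3]
opening: 0.0517
[0.5224 0.0423 0.0557] [ 3.6 -0.8  0.3] 0.0517
time: 61.3
ee_pos: [0.5185, 0.0171, 0.0555]
orientation: [3.141, 0.07, 0.001]
force: [3.3, -1.0, 0.3]
opening: 0.0516
```

```bash
python3 -m pendant '[{"dx":0,"dy":0,"dz":-0.09,"turn":-0.145},{"dx":0,"dy":0,"dz":-0.09,"turn":-0.145},{"dx":0,"dy":0,"dz":-0.09,"turn":-0.145},{"dx":0,"dy":0,"dz":-0.09,"turn":-0.145},{"dx":0,"dy":0,"dz":-0.09,"turn":-0.145},{"dx":0,"dy":0,"dz":-0.09,"turn":-0.145},{"dx":0,"dy":0,"dz":0,"turn":0}]' && python3 chk.py 20 && python3 -m pendant '[{"dx":0,"dy":0,"dz":-0.09,"turn":-0.145},{"dx":0,"dy":0,"dz":-0.09,"turn":-0.145},{"dx":0,"dy":0,"dz":-0.09,"turn":-0.145},{"dx":0,"dy":0,"dz":-0.09,"turn":-0.145},{"dx":0,"dy":0,"dz":0,"turn":-0.1},{"dx":0,"dy":0,"dz":0,"turn":-0.1},{"dx":0,"dy":0,"dz":0,"turn":0},{"dx":0,"dy":0,"dz":0,"turn":0}]';python3 -c "
from h import *;print(ctrl.state()['ft_torque'])"
```

```text
time: 62.0
ee_pos: [0.5177, 0.0172, 0.0499]
orientation: [2.877, -1.262, -0.001]
force: [-0.1, -1.1, 3.3]
opening: 0.0519
[0.5177 0.0172 0.0499] [-0.1 -1.1  3.3] 0.0519
time: 62.8
ee_pos: [0.5178, 0.017, 0.0464]
orientation: [2.193, -2.249, -0.001]
force: [-1.8, 0.4, 5.1]
opening: 0.0513
[0.26473355 0.30013471 0.0906753 ]
```

```bash
python3 -m pendant '[{"dx":0,"dy":0,"dz":0,"turn":0},{"dx":0,"dy":0,"dz":0,"turn":0},{"dx":0,"dy":0,"dz":0,"turn":0},{"dx":0,"dy":0,"dz":2,"turn":0},{"dx":0,"dy":0,"dz":4,"turn":0},{"dx":0.75,"dy":-3.63,"dz":0,"turn":0.108},{"dx":0.75,"dy":-3.64,"dz":0,"turn":0.108},{"dx":0.75,"dy":-3.64,"dz":0,"turn":0.108},{"dx":0.75,"dy":-3.64,"dz":0,"turn":0.108},{"dx":0,"dy":0,"dz":0,"turn":0},{"dx":0,"dy":0,"dz":0,"turn":0},{"dx":0,"dy":0,"dz":0,"turn":0}]' 0.275; python3 caps.py
```

```text
time: 64.0
ee_pos: [0.5476, -0.1278, 0.1062]
orientation: [2.62, -1.734, -0.001]
force: [-0.2, -0.2, 0.6]
opening: 0.0665
[ 0.5477164  -0.12760114  0.10630546]
blue [102.6 209.9] [56, 171, 95, 81] [0.52563402 0.01227985 0.103     ]
blue [326.3 255.5] [287, 215, 80, 81] [ 0.55252841 -0.1291444   0.103     ]
```

```bash
python3 -m pendant '[{"dx":0.05,"dy":0,"dz":-1.5,"turn":0},{"dx":0,"dy":0,"dz":-1.5,"turn":0},{"dx":0,"dy":0,"dz":0,"turn":0}]' >/dev/null && python3 chk.py 3 && python3 -m pendant '[{"dx":0,"dy":0,"dz":-1,"turn":0},{"dx":0,"dy":0,"dz":-1.1,"turn":0},{"dx":0,"dy":0,"dz":0,"turn":0}]' >/dev/null && python3 chk.py 3 && python3 -m pendant '[{"dx":0,"dy":0,"dz":0,"turn":0},{"dx":0,"dy":0,"dz":0,"turn":0},{"dx":0,"dy":0,"dz":0,"turn":0},{"dx":0,"dy":0,"dz":0,"turn":0},{"dx":0,"dy":0,"dz":0,"turn":0}]' 1 15 >/dev/null && python3 chk.py 10 && python3 -m pendant '[{"dx":-0.55,"dy":-0.33,"dz":0,"turn":0.133},{"dx":-0.50,"dy":-0.40,"dz":0,"turn":0.133},{"dx":-0.44,"dy":-0.46,"dz":0,"turn":0.133},{"dx":-0.37,"dy":-0.52,"dz":0,"turn":0.133},{"dx":-0.30,"dy":-0.56,"dz":0,"turn":0.133},{"dx":0,"dy":0,"dz":0,"turn":0}]' && python3 chk.py 20 && python3 -m pendant '[{"dx":-0.23,"dy":-0.60,"dz":0,"turn":0.133},{"dx":-0.14,"dy":-0.62,"dz":0,"turn":0.133},{"dx":-0.06,"dy":-0.64,"dz":0,"turn":0.133},{"dx":0.03,"dy":-0.64,"dz":0,"turn":0.133},{"dx":0,"dy":-0.1,"dz":0,"turn":0.02},{"dx":0,"dy":0,"dz":0,"turn":0},{"dx":0,"dy":0,"dz":0,"turn":0}]'
```

```text
[ 0.5474 -0.1272  0.075 ] [0.6 0.8 1.2] 0.0663
[ 0.5478 -0.1282  0.0542] [ 0.5 -1.1  0.3] 0.0662
[ 0.5491 -0.1289  0.0557] [ 3.4 -2.7  0.5] 0.0515
time: 65.75
ee_pos: [0.5273, -0.1518, 0.0557]
orientation: [3.043, -0.78, 0.002]
force: [5.0, -0.3, -1.4]
opening: 0.0519
[ 0.5273 -0.1518  0.0557] [ 5.  -0.3 -1.4] 0.0519
time: 66.45
ee_pos: [0.5236, -0.1771, 0.0556]
orientation: [3.141, 0.065, 0.002]
force: [5.6, -0.2, 0.7]
opening: 0.0518
```

```bash
python3 chk.py 15 && python3 -m pendant '[{"dx":0,"dy":0,"dz":-0.09,"turn":-0.145},{"dx":0,"dy":0,"dz":-0.09,"turn":-0.145},{"dx":0,"dy":0,"dz":-0.09,"turn":-0.145},{"dx":0,"dy":0,"dz":-0.09,"turn":-0.145},{"dx":0,"dy":0,"dz":-0.09,"turn":-0.145},{"dx":0,"dy":0,"dz":-0.09,"turn":-0.145},{"dx":0,"dy":0,"dz":0,"turn":0}]' && python3 chk.py 20 && python3 -m pendant '[{"dx":0,"dy":0,"dz":-0.09,"turn":-0.145},{"dx":0,"dy":0,"dz":-0.09,"turn":-0.145},{"dx":0,"dy":0,"dz":-0.09,"turn":-0.145},{"dx":0,"dy":0,"dz":-0.09,"turn":-0.145},{"dx":0,"dy":0,"dz":0,"turn":-0.1},{"dx":0,"dy":0,"dz":0,"turn":-0.1},{"dx":0,"dy":0,"dz":0,"turn":0},{"dx":0,"dy":0,"dz":0,"turn":0}]'
```

```text
[ 0.5236 -0.1771  0.0556] [ 5.6 -0.2  0.7] 0.0518
time: 67.15
ee_pos: [0.523, -0.177, 0.05]
orientation: [2.875, -1.266, -0.0]
force: [2.5, -1.4, 2.6]
opening: 0.0516
[ 0.523 -0.177  0.05 ] [ 2.5 -1.4  2.6] 0.0516
time: 67.95
ee_pos: [0.5226, -0.177, 0.0464]
orientation: [2.191, -2.251, -0.001]
force: [-2.1, 0.1, 4.8]
opening: 0.0516
```

```bash
python3 -m pendant '[{"dx":0,"dy":0,"dz":0,"turn":0},{"dx":0,"dy":0,"dz":0,"turn":0},{"dx":0,"dy":0,"dz":0,"turn":0},{"dx":0,"dy":0,"dz":2,"turn":0},{"dx":0,"dy":0,"dz":4,"turn":0},{"dx":-2,"dy":4,"dz":3,"turn":0},{"dx":-2,"dy":4,"dz":3,"turn":0},{"dx":-2,"dy":4,"dz":3,"turn":0},{"dx":-2,"dy":4,"dz":2,"turn":0},{"dx":-2,"dy":2,"dz":1,"turn":0},{"dx":0,"dy":0,"dz":0,"turn":0},{"dx":0,"dy":0,"dz":0,"turn":0}]' 0.275
python3 -m pendant '[{"dx":0,"dy":0,"dz":0,"turn":0},{"dx":0,"dy":0,"dz":0,"turn":0}]' >/dev/null
python3 - <<'E'
from h import *
w,K,T=cam("wrist");s,K2,T2=cam("side");c,K3,T3=cam("scene")
cv2.imwrite("pics/fw.png",w);cv2.imwrite("pics/fs.png",s);cv2.imwrite("pics/fc.png",c)
t=[]
J=[(.507,.17),(.517,.0178),(.5225,-.177)]
def crop(im,K,T,X,r):
    x,y=proj(K,T,X).astype(int);p=cv2.copyMakeBorder(im,r,r,r,r,cv2.BORDER_CONSTANT);return cv2.resize(p[y:y+2*r,x:x+2*r],(200,200),interpolation=cv2.INTER_CUBIC)
for im,k,tt,r in((w,K,T,45),(s,K2,T2,30)):
    t.append(np.hstack([crop(im,k,tt,[*j,.09],r) for j in J]+[crop(im,k,tt,[.408,.3425,.1],r*1)]))
cv2.imwrite("pics/final.png",np.vstack(t))
print([(b[0],onz(K2,T2,b[0],.092).round(3)[:2]) for b in blobs(blue(s),150)])
print([(b[0],onz(K,T,b[0],.094).round(3)[:2]) for b in blobs(blue(w),150)])
E
```

```text
time: 69.15
ee_pos: [0.4273, -0.0057, 0.2202]
orientation: [-2.188, 2.254, -0.001]
force: [0.6, -0.7, -0.6]
opening: 0.0665Traceback (most recent call last):
  File "<stdin>", line 9, in <module>
  File "<stdin>", line 7, in crop
cv2.error: OpenCV(4.12.0) /io/opencv/modules/imgproc/src/resize.cpp:4208: error: (-215:Assertion failed) !ssize.empty() in function 'resize'
```

Use the scene view for the pen crop instead (and side for the jars).

```bash
python3 - <<'E'
from h import *
_,K,T=cam("wrist");_,K2,T2=cam("side");_,K3,T3=cam("scene")
w,s,c=[cv2.imread(f"pics/{n}.png") for n in("fw","fs","fc")]
J=[(.507,.17),(.517,.0178),(.5225,-.177)]
def crop(im,K,T,X,r):
    x,y=proj(K,T,X).astype(int);x=np.clip(x,r,640-r);y=np.clip(y,r,480-r);return cv2.resize(im[y-r:y+r,x-r:x+r],(200,200),interpolation=cv2.INTER_CUBIC)
t=[np.hstack([crop(w,K,T,[*j,.09],50) for j in J]+[crop(c,K3,T3,[.408,.3425,.09],32)]),
   np.hstack([crop(s,K2,T2,[*j,.08],28) for j in J]+[crop(s,K2,T2,[.408,.3425,.09],32)])]
cv2.imwrite("pics/final.png",np.vstack(t))
print([(b[0],onz(K2,T2,b[0],.092).round(3)[:2]) for b in blobs(blue(s),150)])
print([(b[0],onz(K,T,b[0],.094).round(3)[:2]) for b in blobs(blue(w),150)])
E
```

```text
[(array([321.2,  11.5]), array([1.027, 0.882])), (array([309.8,  39.7]), array([0.913, 0.737])), (array([339.5,  55. ]), array([0.947, 0.617])), (array([353.2,  76.3]), array([0.924, 0.499])), (array([331.2, 173.9]), array([0.674, 0.161])), (array([186.8, 219.2]), array([0.337, 0.172])), (array([297.8, 238.2]), array([0.517, 0.013])), (array([346.8, 303.2]), array([ 0.522, -0.179])), (array([282.7, 424.7]), array([ 0.314, -0.345]))]
[(array([504.8, 105.6]), array([ 0.525, -0.175])), (array([291.1, 118. ]), array([0.52 , 0.019])), (array([130.8, 137.4]), array([0.508, 0.169])), (array([156.9, 287.9]), array([0.354, 0.17 ])), (array([626.7, 295.6]), array([ 0.329, -0.329]))]
```

View pics/final.png

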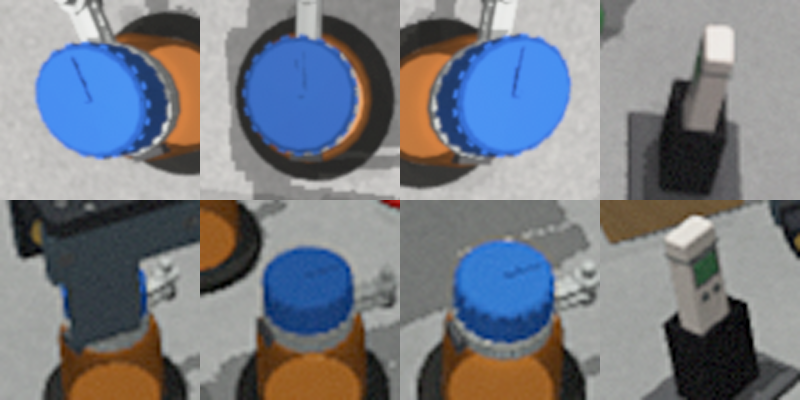

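```bash
python3 - <<'E'
from h import *
_,K,T=cam("wrist");w=cv2.imread("pics/fw.png");g=cv2.cvtColor(w,cv2.COLOR_BGR2GRAY).astype(float)
for j,th in zip([(.507,.17),(.517,.0178),(.5225,-.177)],(.42,.107,.104)):
    x,y=np.clip(proj(K,T,[*j,.09]).astype(int),50,430) if 0 else proj(K,T,[*j,.09]).astype(int)
    q=proj(K,T,[*j,.102]); best=[]
    yy,xx=np.mgrid[int(q[1])-22:int(q[1])+8,int(q[0])-16:int(q[0])+17]
    p=g[yy,xx]; d=cv2.medianBlur(p.astype(np.uint8),9)-p; m=d>12
    P=np.array([onz(K,T,(a,b),.102)[:2] for a,b in zip(xx[m],yy[m])]);vx,vy,_,_=cv2.fitLine(P.astype(np.float32),cv2.DIST_HUBER,0,1e-4,1e-4).ravel()
    a=np.arctan2(vy,vx);a=(a+np.pi/2)%np.pi-np.pi/2;print(j,m.sum(),'pointer',a.round(3),'pin(est)',th)
E
```

```text
(0.507, 0.17) 59 pointer 0.247 pin(est) 0.42
(0.517, 0.0178) 3 pointer -0.324 pin(est) 0.107
(0.5225, -0.177) 56 pointer -0.064 pin(est) 0.104
```

```bash
python3 chk.py 5; python3 -c "
from plant import ctrl
print(ctrl.hand_in())"
```

```text
[ 0.4273 -0.006   0.2199] [ 0.  -0.7  0.5] 0.0659
the job is handed in; nothing more can be done
None
```

The full sequence is done and handed in at about 69 s of robot time. I opened all three amber jars, rinsed the meter in the beaker, dipped jars 1, 2 and 3 in that order, and rinsed again. Then I returned the meter to its stand and swung and screwed every cap shut.

**Dips:** each one held for about 1.1 s. The tip went about 22 mm below the rim in the jars and 24 mm in the beaker. The force readings stayed under 2 N, so I saw no sign of touching glass.

**Last checks:**
- **Meter:** it stood in its stand within about one pixel (roughly 2 mm) of where it started in both fixed views.
- **Caps:** all three are centred over their mouths, and the pointers face the pins in the close-up picture.
- **Beaker:** it was unmoved before the second rinse; I did not re-check it after that.
- **Bystanders:** I never compared their positions with the start; nothing was seen or felt touching them.

**What disagreed:**
- **Fingertip height:** the real fingertips were about 39 mm above the reported tool point, so the first grasp closed on air. I measured the offset by touching a cap top and used it from then on.
- **Jar 1 was knocked:** it moved about 25 mm during the run. I found it again before dipping and closing it.
- **Pointer angles:** the measured pointers on jars 1 and 3 were about 0.17 rad clockwise of the pin directions from before closing. I put this down to the jars turning slightly when I tightened the caps past their stops, but did not confirm it.
- **Jar 2's pointer:** it was too faint to measure, so its tightness rests on the picture and the screwing motion.

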